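# Move four ring cones from the bench rack to the display tray in reverse order

## Robot

A 6-joint arm with a two-finger parallel gripper is mounted at the origin on the work surface. World frame = base frame: x ahead of the robot, y to its left, z up, the work surface at z = 0. Lengths are in mm, angles in rad, forces in N, time in s.
With the tool pointing down it reaches from about 350 to 875 mm from the base axis. Payload 4.2 kg.
Tool frame: the origin (TCP) lies midway between the tips of the shut fingers; the grasp point (between the pads) lies 19 mm behind it (grip_depth is the y of the grasp point in the tool frame, in mm); y points along the fingers, z is the direction in which the jaws open and shut, and the axes are right-handed (so a half turn about y gives the same grasp; the last joint's range is limited). The gripper opens to 85 mm and grips with 20 to 120 N. Pads are 22 mm wide; open, the fingers measure 114 mm over their backs; the gripper's body (76 mm by 85 mm) begins 54 mm behind the grasp point. The pads swing forward as they close: fully open they stand 13 mm farther back than shut.
Start: joints at [1.409, 0.385, 0.008, 0, -1.194, -0.259], TCP at [255.273, 570.469, 207.412] pointing down, gripper open.
Joint ranges: [-3.14, 3.14], [-1.21, 2.06], [-1.07, 1.41], [-3.16, 2.05], [-2.99, -0.16], [-3.1, 3.1]. Speed limits (rad/s): [2.79, 2.79, 3.14, 3.14, 3.14, 3.14].

## Interface

Orientations are given as a 3x3 rotation matrix whose columns are the frame's x, y, z axes.
In Python, from station import observe, read_camera, sign_off, grip_depth gives the robot as it stands.
- The arm moves only by the shell command python3 -m creep 'ROWS' [FORCE]. ROWS is JSON, a list of rows, each a list of 5 numbers: the opening, from 0 (shut) to 1 (fully open), then the shift along the tool's x, y, z in mm, then the turn about the tool's y in rad. A call has 1 to 5 rows; each row is the pose to reach, as a shift and turn from the pose commanded when the call began, along the tool's axes at that moment; what a row does not reach only later rows make up. A row lasts 1/10 s, in which the tool goes at most 50 mm and 8.59 degrees, less where a joint would pass 70% of its speed; a pose out of reach is approached as far as the arm can. A call with a gripper value outside its range is refused whole. The fingers move at their own pace and stop on an object; FORCE is the grip in N (left out, the last holds). Time passes only in rows, so rows that repeat a pose let the fingers close. It gives the time, the measured TCP pose, the force and the opening at its end, in the units of the state.
- observe(): the state, without advancing time (a new reading comes with each control period).
- read_camera(name): name is "side" or "top"; returns a dict with "image" (420x560x3 uint8, blue, green, red), "fx", "fy", "cx", "cy" (pixels), "world_from_camera" (4x4, takes a point from camera to world coordinates). Camera axes: x right, y down, z forward; pixel columns grow to the right and rows downward; lengths in mm; the calibration is good to about 2 mm. A picture is of the moment at which its call begins. There is no depth.
- sign_off(): hands the job in, once; it reports no verdict.
The state is a dict: "time_s": time; "joints": joint angles; "qvel": joint speeds; "joint_efforts": joint torques, N m; "tcp_pos": TCP position; "ee_rot": TCP orientation; "wrist_force": force on the tool from outside, world axes, zero at the start; "torque": the same for the moment, N m; "finger_gap": finger opening in mm.
Only numpy, scipy, OpenCV 4.12 (cv2) and the standard library are available. Lean on these libraries where they do the work, as an engineer would, in place of code of your own. Each camera call takes 0.05 s, during which the arm holds its last target.

## Task

Move the four ring cones from the dark bench rack into the pale display tray in reverse order: the cone that starts nearest the rack's orange end goes in the compartment farthest from the tray's orange end, and so on, one cone to a compartment. Keep the cones upright, set each one down on the compartment's floor rather than dropping it, and leave all four standing there, released.

Things in the scene. Friction and masses are not known exactly. Their poses are not given: they have to be found in the camera images.
- red_mid (a point): Centre of the red ring cone, a loose upright display holder, 66 mm high, about 110 g: red cylinder 34 mm in diameter up to 42 mm above its flat foot (grip there), then tapering from 29 to 9 mm, wearing a gold ring with a stone (26 mm across, decoration). The point is 33 mm above the foot, z up its axis. It starts in the red saucer, 48 mm above the bench.
- blue_mid (a point): Centre of the blue ring cone, a loose upright display holder, 66 mm high, about 110 g: blue cylinder 34 mm in diameter up to 42 mm above its flat foot (grip there), then tapering from 29 to 9 mm, wearing a gold ring with a stone (26 mm across, decoration). The point is 33 mm above the foot, z up its axis. It starts in the blue saucer, 48 mm above the bench.
- green_mid (a point): Centre of the green ring cone, a loose upright display holder, 66 mm high, about 110 g: green cylinder 34 mm in diameter up to 42 mm above its flat foot (grip there), then tapering from 29 to 9 mm, wearing a gold ring with a stone (26 mm across, decoration). The point is 33 mm above the foot, z up its axis. It starts in the green saucer, 48 mm above the bench.
- white_mid (a point): Centre of the white ring cone, a loose upright display holder, 66 mm high, about 110 g: white cylinder 34 mm in diameter up to 42 mm above its flat foot (grip there), then tapering from 29 to 9 mm, wearing a gold ring with a stone (26 mm across, decoration). The point is 33 mm above the foot, z up its axis. It starts in the white saucer, 48 mm above the bench.
- bench_rack: Fixed dark slab 70 x 252 mm, 12 mm high, an orange block (12 mm thick, 22 mm high) across its +y end. Origin: centre of the underside, on the bench; x across, y along the row to the orange end (roughly the robot's left), z up. Carries four saucers at x = 0, y = 90, 30, -30, -90 mm. It may lie nearer to or farther from the robot than the tray.
- red_saucer: The red saucer, 50 mm in diameter, 6 mm high, fixed on the bench rack in one of the four places (changes from start to start). The red cone starts in it, on its floor 3 mm above its underside, inside a rim 42 mm across. It stays, so it shows where the red cone came from. Origin: centre of its underside, 12 mm above the bench; z up.
- blue_saucer: The blue saucer, 50 mm in diameter, 6 mm high, fixed on the bench rack in one of the four places (changes from start to start). The blue cone starts in it, on its floor 3 mm above its underside, inside a rim 42 mm across. It stays, so it shows where the blue cone came from. Origin: centre of its underside, 12 mm above the bench; z up.
- green_saucer: The green saucer, 50 mm in diameter, 6 mm high, fixed on the bench rack in one of the four places (changes from start to start). The green cone starts in it, on its floor 3 mm above its underside, inside a rim 42 mm across. It stays, so it shows where the green cone came from. Origin: centre of its underside, 12 mm above the bench; z up.
- white_saucer: The white saucer, 50 mm in diameter, 6 mm high, fixed on the bench rack in one of the four places (changes from start to start). The white cone starts in it, on its floor 3 mm above its underside, inside a rim 42 mm across. It stays, so it shows where the white cone came from. Origin: centre of its underside, 12 mm above the bench; z up.
- display_tray: Fixed pale wooden tray 68 x 252 mm, orange block (12 mm thick, 22 mm high) across its +y end. Four compartments at x = 0, y = 90, 30, -30, -90 mm, 56 x 54 mm inside, felt floor 12 mm and wall tops 22 mm above the bench; a cone standing there has its centre at 45 mm. Origin: centre of the underside, on the bench; x across, y along the row to the orange end (roughly the robot's left), z up.
There are look-alikes about, which are no part of the job. Of the things shaped like the part that bears green_mid, the green one is meant.

How it is judged (in metres and radians):
At the end, for the whole second after the job is handed in: Each cone stands in the tray compartment that mirrors its saucer's place on the rack (saucer at y, cone at -y): within 13 mm of the compartment's centre along and across, 5 mm of standing height and 0.12 rad of upright, at rest and released (((y of red_saucer in the frame of bench_rack between 0.075 and 0.105 m and y of red_mid in the frame of display_tray between -0.103 and -0.077 m) or (y of red_saucer in the frame of bench_rack between 0.015 and 0.045 m and y of red_mid in the frame of display_tray between -0.043 and -0.017 m) or (y of red_saucer in the frame of bench_rack between -0.045 and -0.015 m and y of red_mid in the frame of display_tray between 0.017 and 0.043 m) or (y of red_saucer in the frame of bench_rack between -0.105 and -0.075 m and y of red_mid in the frame of display_tray between 0.077 and 0.103 m)) and x of red_mid in the frame of display_tray between -0.013 and 0.013 m and z of red_mid in the frame of display_tray between 0.04 and 0.05 m and angle between each of red_mid, blue_mid, green_mid, white_mid's own z axis and vertical below 0.12 rad and linear speed of each of red_cone, blue_cone, green_cone, white_cone below 0.02 m/s and contact force between each of red_cone, blue_cone, green_cone, white_cone and the fingers below 0.05 N and ((y of blue_saucer in the frame of bench_rack between 0.075 and 0.105 m and y of blue_mid in the frame of display_tray between -0.103 and -0.077 m) or (y of blue_saucer in the frame of bench_rack between 0.015 and 0.045 m and y of blue_mid in the frame of display_tray between -0.043 and -0.017 m) or (y of blue_saucer in the frame of bench_rack between -0.045 and -0.015 m and y of blue_mid in the frame of display_tray between 0.017 and 0.043 m) or (y of blue_saucer in the frame of bench_rack between -0.105 and -0.075 m and y of blue_mid in the frame of display_tray between 0.077 and 0.103 m)) and x of blue_mid in the frame of display_tray between -0.013 and 0.013 m and z of blue_mid in the frame of display_tray between 0.04 and 0.05 m and ((y of green_saucer in the frame of bench_rack between 0.075 and 0.105 m and y of green_mid in the frame of display_tray between -0.103 and -0.077 m) or (y of green_saucer in the frame of bench_rack between 0.015 and 0.045 m and y of green_mid in the frame of display_tray between -0.043 and -0.017 m) or (y of green_saucer in the frame of bench_rack between -0.045 and -0.015 m and y of green_mid in the frame of display_tray between 0.017 and 0.043 m) or (y of green_saucer in the frame of bench_rack between -0.105 and -0.075 m and y of green_mid in the frame of display_tray between 0.077 and 0.103 m)) and x of green_mid in the frame of display_tray between -0.013 and 0.013 m and z of green_mid in the frame of display_tray between 0.04 and 0.05 m and ((y of white_saucer in the frame of bench_rack between 0.075 and 0.105 m and y of white_mid in the frame of display_tray between -0.103 and -0.077 m) or (y of white_saucer in the frame of bench_rack between 0.015 and 0.045 m and y of white_mid in the frame of display_tray between -0.043 and -0.017 m) or (y of white_saucer in the frame of bench_rack between -0.045 and -0.015 m and y of white_mid in the frame of display_tray between 0.017 and 0.043 m) or (y of white_saucer in the frame of bench_rack between -0.105 and -0.075 m and y of white_mid in the frame of display_tray between 0.077 and 0.103 m)) and x of white_mid in the frame of display_tray between -0.013 and 0.013 m and z of white_mid in the frame of display_tray between 0.04 and 0.05 m); the robot touches nothing.
It fails at once if a cone is tipped over (more than 35 degrees from upright) (angle between any of red_mid, blue_mid, green_mid, white_mid's own z axis and vertical above 0.61 rad).
It fails at once if a cone is dropped or thrown: it moves faster than 0.6 m/s while the robot does not touch it (a fall of about 2 cm) ((linear speed of red_cone above 0.6 m/s and contact force between red_cone and the arm below 0.05 N and contact force between red_cone and the fingers below 0.05 N) or (linear speed of blue_cone above 0.6 m/s and contact force between blue_cone and the arm below 0.05 N and contact force between blue_cone and the fingers below 0.05 N) or (linear speed of green_cone above 0.6 m/s and contact force between green_cone and the arm below 0.05 N and contact force between green_cone and the fingers below 0.05 N) or (linear speed of white_cone above 0.6 m/s and contact force between white_cone and the arm below 0.05 N and contact force between white_cone and the fingers below 0.05 N)).
It also fails if it takes over 112 s, if anything falls off the work surface, if the arm or the gripper's body presses on something with over 40 N, if the wrist force passes 120 N, or if a joint passes its speed limit or range.

## Working session

There is one attempt and no reset: what is moved stays moved. The work goes in short steps, Python scripts to look and compute and a shell command to move; the robot and the scene stay as the last step left them, time stands still between calls to the robot, and variables do not carry over. Pictures are saved under pics/ and viewed, and the job is handed in when it is done.

```bash
ls; mkdir -p pics
python3 - <<'E'
from station import observe, read_camera, grip_depth
import cv2
s=observe()
for k in s: print(k,s[k])
print(grip_depth)
for n in("top","side"):
    c=read_camera(n); cv2.imwrite(f"pics/{n}0.png",c["image"]); print(n,c["fx"],c["fy"],c["cx"],c["cy"]); print(c["world_from_camera"])
E
```

```text
pics
time_s 0.0
joints [ 1.40860338e+00  3.85550039e-01  6.60092641e-03 -5.27934594e-04
 -1.19402289e+00 -2.58583580e-01]
qvel [-0.00034999 -0.00053734  0.0010614  -0.00122232 -0.00061931  0.00193064]
joint_efforts [ 3.25741064e-05 -3.92293489e+01  1.88397717e+01  4.18617547e+00
 -4.61652220e-03  1.19161555e-06]
tcp_pos [255.01551041 569.88416673 206.31156024]
ee_rot [[-9.12692488e-01 -8.35786305e-04 -4.08646208e-01]
 [ 4.08647054e-01 -2.06779736e-03 -9.12690150e-01]
 [-8.21836235e-05 -9.99997513e-01  2.22880473e-03]]
wrist_force [0.24846842 0.41415472 0.1346104 ]
torque [ 0.05944845  0.0135449  -0.07126345]
finger_gap 85.3317490501671
-18.700000000000003
top 485.97081936707826 485.97081936707826 280.1259990551835 209.99846933384762
[[ 7.73261854e-03 -9.94608188e-01  1.03415468e-01  4.97113913e+02]
 [-9.99791658e-01 -9.64346086e-03 -1.79901291e-02 -2.04436534e+01]
 [ 1.88904127e-02 -1.03254812e-01 -9.94475538e-01  7.39620627e+02]
 [ 0.00000000e+00  0.00000000e+00  0.00000000e+00  1.00000000e+00]]
side 413.24332036836176 413.24332036836176 278.2932378059398 217.90631734817464
[[-9.87354772e-01 -1.26527075e-01  9.55062967e-02  5.12661065e+02]
 [-1.57602262e-01  7.18510178e-01 -6.77425016e-01  4.23994219e+02]
 [ 1.70903594e-02 -6.83910831e-01 -7.29365406e-01  5.13276368e+02]
 [ 0.00000000e+00  0.00000000e+00  0.00000000e+00  1.00000000e+00]]
```

View pics/top0.png

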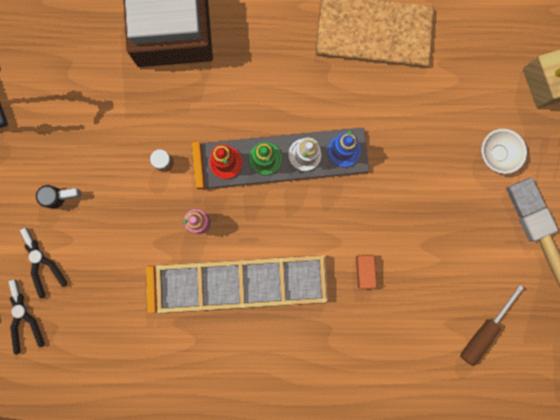

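View pics/side0.png

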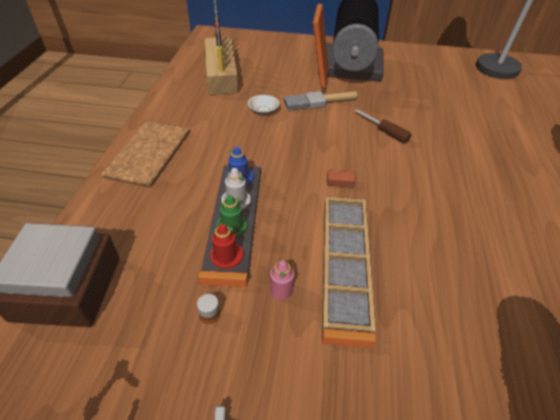

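The top view shows the rack from its orange end (px 199,165) as red (225,160), green (265,156), white (305,153) and blue (346,148). The tray's orange end is at (151,288), its compartments at x px 181 to 304. A pink look-alike stands at (197,221). I'll zoom in and measure.

```bash
cat > h.py <<'E'
import numpy as np, cv2
from station import read_camera
def ray(c,uv,z):
    T=c["world_from_camera"]; d=T[:3,:3]@np.array([(uv[0]-c["cx"])/c["fx"],(uv[1]-c["cy"])/c["fy"],1]); o=T[:3,3]
    return (o+d*(z-o[2])/d[2])[:2]
def proj(c,P):
    T=c["world_from_camera"]; p=T[:3,:3].T@(np.array(P,float)-T[:3,3]); return np.array([c["fx"]*p[0]/p[2]+c["cx"],c["fy"]*p[1]/p[2]+c["cy"]])
E
python3 - <<'E'
from h import *
a=cv2.imread("pics/top0.png")
cv2.imwrite("pics/t_rack.png",cv2.resize(a[120:200,185:375],None,fx=4,fy=4,interpolation=cv2.INTER_CUBIC))
cv2.imwrite("pics/t_tray.png",cv2.resize(a[250:320,140:330],None,fx=4,fy=4,interpolation=cv2.INTER_CUBIC))
E
```

```text
(no output)
```

View pics/t_rack.png

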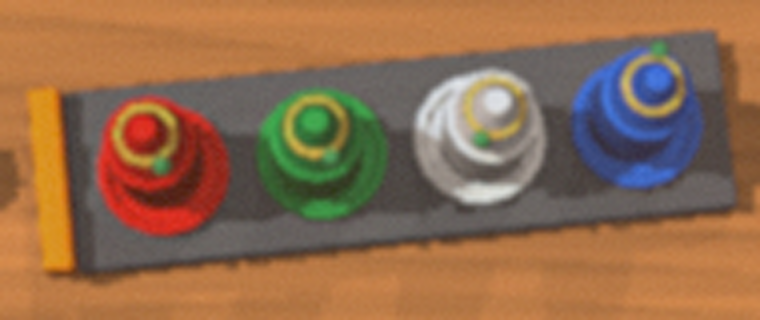

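View pics/t_tray.png

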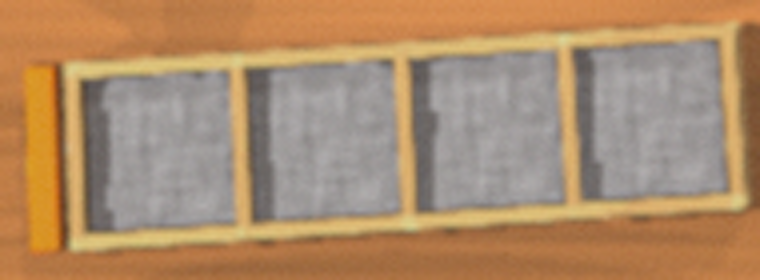

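```bash
cat >> h.py <<'E'
def fit(c,corn,z,mx,my):  # corners TL,TR,BR,BL zoomed ; model x ahead(up), y left
    W=np.array([ray(c,p,z) for p in corn]); return W
E
python3 - <<'E'
from h import *
from scipy.optimize import least_squares
c=read_camera("top")
def full(z,o): return [((x+.5)/4-.5+o[0],(y+.5)/4-.5+o[1]) for x,y in z]
tr=full([(64,65),(738,24),(747,207),(72,248)],(140,250)); rk=full([(62,95),(716,30),(735,205),(80,272)],(185,120))
for n,q,z in(("tray",tr,22),("rack",rk,12)):
    W=np.array([ray(c,p,z) for p in q]); print(n,W.round(1).tolist())
    print(" lengths",[round(float(np.linalg.norm(W[i]-W[(i+1)%4])),1) for i in range(4)],"centre",W.mean(0).round(1))
    d=(W[0]-W[1]+W[3]-W[2]); print(" yaw of +y from world y",np.degrees(np.arctan2(-d[0],d[1])))
img=c["image"].copy()
for n,q,z in(("tray",tr,22),("rack",rk,12)):
    W=np.array([ray(c,p,z) for p in q]); C=W.mean(0); d=(W[0]-W[1]+W[3]-W[2]); v=d/np.linalg.norm(d)
    for y in(90,30,-30,-90):
        P=C+v*y; print(n,y,P.round(1))
        if n=="rack":
            h=np.linspace(0,2*np.pi,60)
            for zz,r in((18,25),(54-0+3,17)):
                pts=np.array([proj(c,[P[0]+r*np.cos(t),P[1]+r*np.sin(t),zz]) for t in h])
                cv2.polylines(img,[np.round(pts*16).astype(int)],True,(255,0,255),1,cv2.LINE_AA,4)
        else:
            pts=np.array([proj(c,[*(P+v*b+np.array([v[1],-v[0]])*a),12]) for a,b in((28,27),(28,-27),(-28,-27),(-28,27))])
            cv2.polylines(img,[np.round(pts*16).astype(int)],True,(255,0,255),1,cv2.LINE_AA,4)
cv2.imwrite("pics/ov.png",cv2.resize(img[115:325,140:380],None,fx=3,fy=2.8,interpolation=cv2.INTER_CUBIC))
E
```

```text
tray [[487.9, 147.8], [504.8, -98.8], [438.4, -101.9], [422.2, 142.7]]
 lengths [247.1, 66.5, 245.1, 65.9] centre [463.3  22.4]
 yaw of +y from world y 3.8425208780098625
rack [[673.6, 89.0], [702.1, -161.0], [634.0, -167.6], [605.6, 80.6]]
 lengths [251.7, 68.5, 249.8, 68.5] centre [653.8 -39.8]
 yaw of +y from world y 6.52502513779858
tray 90 [457.3 112.2]
tray 30 [461.3  52.4]
tray -30 [465.3  -7.5]
tray -90 [469.4 -67.4]
rack 90 [643.6  49.6]
rack 30 [650.4 -10. ]
rack -30 [657.2 -69.6]
rack -90 [ 664.1 -129.2]
```

View pics/ov.png

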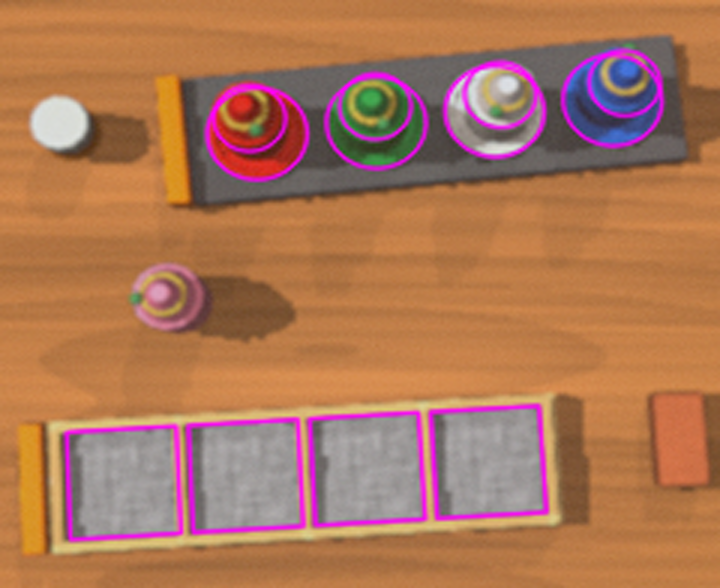

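```bash
cat >> h.py <<'E'
A=np.array
RC=A([653.8,-39.8]); RV=A([-np.sin(np.radians(6.5)),np.cos(np.radians(6.5))])
TC=A([463.3,22.4]); TV=A([-np.sin(np.radians(3.84)),np.cos(np.radians(3.84))])
def slot(n,y): return RC+RV*y if n=="rack" else TC+TV*y
def go(x,y,z,yaw=5.0):
    from station import observe
    s=observe(); R=A(s["ee_rot"]); p=A(s["tcp_pos"]); d=R.T@(A([x,y,z])-p)
    t=np.radians(yaw); tz=A([-np.cos(t),-np.sin(t),0]); turn=np.arctan2(tz@R[:,0],tz@R[:,2])
    print("shift",d.round(1),"turn",round(float(turn),3),"dist",round(float(np.linalg.norm(d)),1),"gap",round(s["finger_gap"],1),"t",s["time_s"], "F",A(s["wrist_force"]).round(1),"p",p.round(1))
def circ(c,img,P,z,r,col=(255,0,255)):
    pts=A([proj(c,[P[0]+r*np.cos(t),P[1]+r*np.sin(t),z]) for t in np.linspace(0,2*np.pi,60)])
    cv2.polylines(img,[np.round(pts*16).astype(int)],True,col,1,cv2.LINE_AA,4)
E
python3 - <<'E'
from h import *
c=read_camera("side"); img=c["image"].copy()
for y in(90,30,-30,-90):
    P=slot("rack",y); circ(c,img,P,18,25); circ(c,img,P,57,17)
    P=slot("tray",y); v=TV
    pts=A([proj(c,[*(P+v*b+A([v[1],-v[0]])*a),12]) for a,b in((28,27),(28,-27),(-28,-27),(-28,27))])
    cv2.polylines(img,[np.round(pts*16).astype(int)],True,(255,0,255),1,cv2.LINE_AA,4)
cv2.imwrite("pics/ovs.png",cv2.resize(img[140:345,190:390],None,fx=2.9,fy=2.9,interpolation=cv2.INTER_CUBIC))
x,y=slot("rack",-90); go(x,y,150)
x,y=slot("rack",90); go(x,y,150)
E
```

```text
shift [-658.9   57.5  471.2] turn 1.063 dist 812.1 gap 85.5 t 0.2 F [ 0.4  0.1 -0.2] p [255.1 570.1 206.7]
shift [-567.2   57.2  316.3] turn 1.063 dist 652.0 gap 85.5 t 0.2 F [ 0.4  0.1 -0.2] p [255.1 570.1 206.7]
```

View pics/ovs.png

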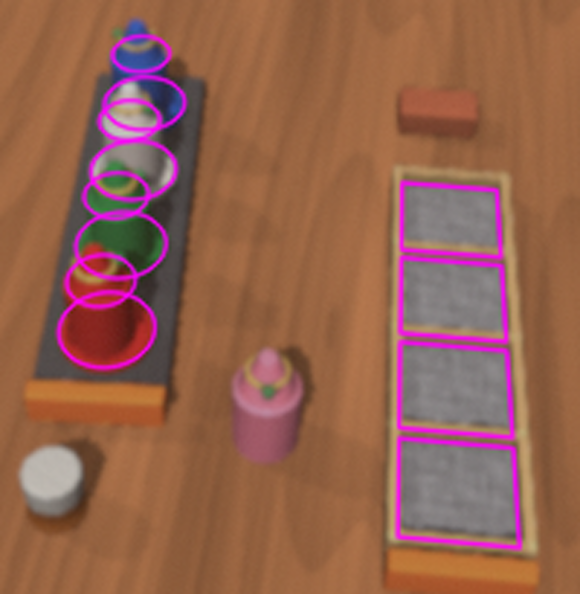

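The overlays agree to about 2 mm in both views: red is at the orange end, then green, white and blue. I'll go to red first.

```bash
sed -i 's/^RC=A(\[653.8,-39.8\])/RC=A([652.8,-39.6])/' h.py
python3 -m creep '[[1,-43,4,24,0.15],[1,-86,8,48,0.3],[1,-129,12,72,0.45],[1,-172,16,96,0.6],[1,-215,20,120,0.75]]' 40
python3 -c "
from h import *
go(*slot('rack',90),150)"
```

```text
time_s: 0.7
tcp_pos: [403.2, 371.4, 187.3]
ee_rot: [[-0.384, 0.0, -0.923], [0.923, 0.0, -0.384], [0.0, -1.0, -0.0]]
wrist_force: [0.4, 0.4, -0.2]
finger_gap: 85.7
shift [-388.9   37.3  -97.4] turn 0.307 dist 402.6 gap 85.7 t 0.7 F [ 0.4  0.4 -0.2] p [403.2 371.4 187.3]
```

```bash
python3 -m creep '[[1,-48,5,-12,0.1],[1,-96,10,-24,0.2],[1,-144,15,-36,0.307],[1,-192,20,-48,0.307],[1,-240,25,-60,0.307]]'
python3 -c "
from h import *
go(*slot('rack',90),130)"
```

```text
time_s: 1.2
tcp_pos: [552.1, 173.7, 162.3]
ee_rot: [[-0.093, 0.0, -0.996], [0.996, 0.0, -0.093], [0.0, -1.0, -0.0]]
wrist_force: [-0.2, 0.4, 1.1]
finger_gap: 85.6
shift [-131.8   32.3  -78.6] turn 0.006 dist 156.8 gap 85.6 t 1.2 F [-0.2  0.4  1.1] p [552.1 173.7 162.3]
```

```bash
python3 -m creep '[[1,-40,9,-24,0.006],[1,-80,18,-48,0.006],[1,-120,27,-70,0.006],[1,-132,32,-79,0.006],[1,-132,32,-79,0.006]]'
python3 -c "
from h import *
go(*slot('rack',90),26)
c=read_camera('top');cv2.imwrite('pics/a1.png',c['image'][100:330,120:400])
c=read_camera('side');cv2.imwrite('pics/a2.png',c['image'][100:380,120:400])"
```

```text
time_s: 1.7
tcp_pos: [642.4, 49.3, 128.6]
ee_rot: [[-0.083, -0.003, -0.997], [0.997, -0.001, -0.083], [-0.0, -1.0, 0.003]]
wrist_force: [-0.7, -0.3, -0.1]
finger_gap: 85.4
shift [  0.6 102.6  -0.6] turn -0.004 dist 102.6 gap 85.4 t 1.7 F [-0.7 -0.3 -0.1] p [642.4  49.3 128.6]
```

View pics/a2.png

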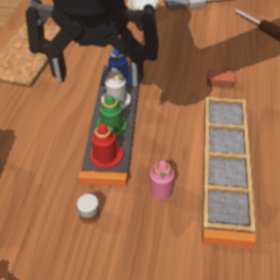

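```bash
python3 -m creep '[[1,0.5,35,0,0],[1,0.5,55,0,0],[1,0.5,55,0,0]]'
python3 -c "
from h import *
go(*slot('rack',90),26)
c=read_camera('side');cv2.imwrite('pics/a3.png',cv2.resize(c['image'][140:320,130:330],None,fx=3,fy=3))"
```

```text
time_s: 2.1
tcp_pos: [639.2, 53.1, 72.9]
ee_rot: [[-0.089, -0.006, -0.996], [0.996, -0.001, -0.089], [-0.001, -1.0, 0.006]]
wrist_force: [-0.5, -0.4, -0.4]
finger_gap: 84.9
shift [-3.5 46.9 -3.4] turn 0.002 dist 47.1 gap 84.9 t 2.1 F [-0.5 -0.4 -0.4] p [639.2  53.1  72.9]
```

View pics/a3.png

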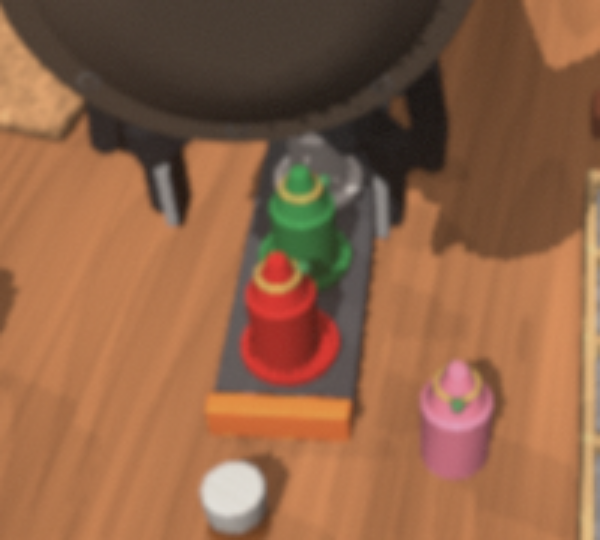

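```bash
python3 -m creep '[[1,0,0,0,0],[1,0,0,0,0]]'
python3 -c "
from h import *
c=read_camera('side')
go(*slot('rack',90),26)
from station import observe
p=observe()['tcp_pos']
for dx in(-43,43): print((proj(c,[p[0]+dx,p[1]+dx*.087,p[2]+13])-A([130,140]))*3)"
```

```text
time_s: 2.35
tcp_pos: [643.1, 52.8, 77.5]
ee_rot: [[-0.088, 0.004, -0.996], [0.996, 0.001, -0.088], [0.001, -1.0, -0.004]]
wrist_force: [0.6, -0.2, -0.7]
finger_gap: 85.2
shift [-2.7 51.3  0.8] turn 0.001 dist 51.4 gap 85.5 t 2.4 F [0.1 0.1 0. ] p [643.   52.5  77.3]
[370.34255362 252.4999852 ]
[184.8602129 240.50968  ]
```

```bash
python3 -m creep '[[1,-2.7,20,0.8,0],[1,-2.7,38,0.8,0],[1,-2.7,48,0.8,0],[1,-2.7,51,0.8,0],[1,-2.7,51,0.8,0]]'
python3 -c "
from h import *
go(*slot('rack',90),26)
c=read_camera('side');cv2.imwrite('pics/a4.png',cv2.resize(c['image'][140:320,130:330],None,fx=3,fy=3))"
```

```text
time_s: 2.9
tcp_pos: [641.9, 49.1, 24.7]
ee_rot: [[-0.087, 0.0, -0.996], [0.996, -0.0, -0.087], [-0.0, -1.0, -0.0]]
wrist_force: [-0.0, -0.2, 0.6]
finger_gap: 85.4
shift [ 0.6 -1.3 -0.8] turn -0.0 dist 1.7 gap 85.4 t 2.9 F [-0.  -0.2  0.6] p [641.9  49.1  24.7]
```

View pics/a4.png

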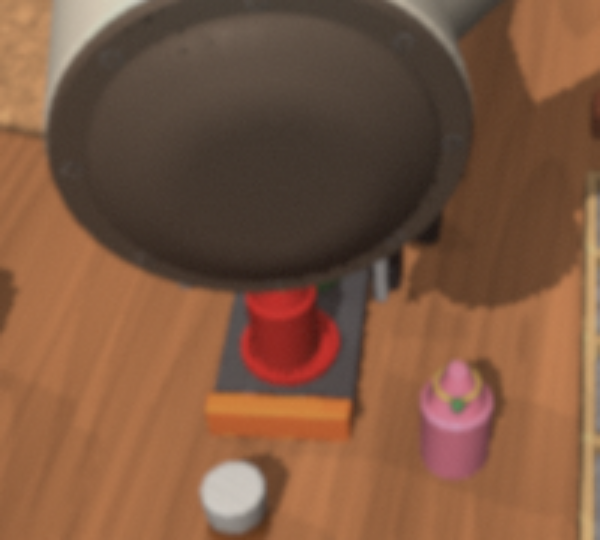

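```bash
python3 -c "
from h import *
c=read_camera('side')
print(c['world_from_camera'].round(3).tolist())
from station import observe
p=observe()['tcp_pos']
for z in (24,38,50,60):
  print(z,(proj(c,[p[0]-43,p[1]-4,z])-A([130,140]))*3, (proj(c,[643,50,z])-A([130,140]))*3)
c=read_camera('top');cv2.imwrite('pics/a5.png',cv2.resize(c['image'][100:260,150:350],None,fx=3.5,fy=3.5))
"
```

```text
[[-0.987, -0.127, 0.096, 512.661], [-0.158, 0.719, -0.677, 423.994], [0.017, -0.684, -0.729, 513.276], [0.0, 0.0, 0.0, 1.0]]
24 [376.54441746 336.49203515] [289.36089643 332.09766208]
38 [375.88838166 318.79627596] [287.2523264  314.35657991]
50 [375.30837333 303.15126446] [285.38820799 298.6722643 ]
60 [374.81200786 289.76241636] [283.79298153 285.25035127]
```

View pics/a5.png

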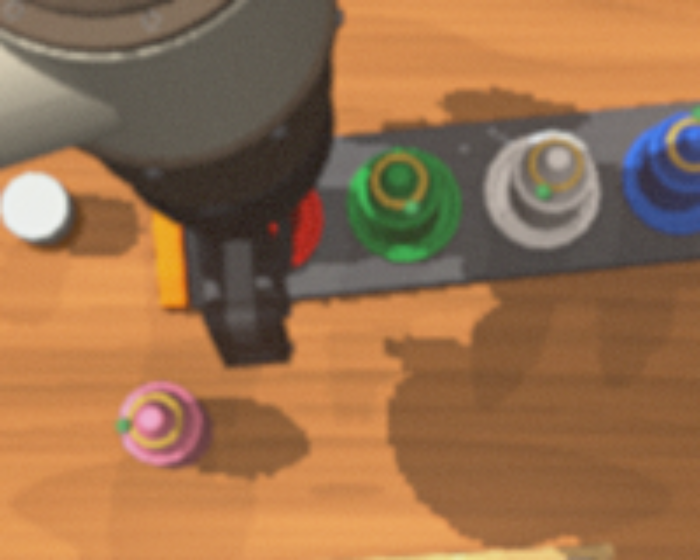

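```bash
python3 -m creep '[[0.55,0,0,0,0],[0.55,0,0,0,0],[0.55,0,0,0,0]]' 20
python3 -c "
from h import *
c=read_camera('side')
from station import observe
s=observe();p=s['tcp_pos'];print(p,s['finger_gap'])
g=s['finger_gap']/2
for z in (24,28,38,50,60):
  print(z,[((proj(c,[p[0]-g,p[1]+w,z])-A([150,200]))*6).round() for w in(-11,11)])
cv2.imwrite('pics/a6.png',cv2.resize(c['image'][200:300,150:280],None,fx=6,fy=6,interpolation=cv2.INTER_CUBIC))
"
```

```text
time_s: 3.35
tcp_pos: [641.6, 49.1, 24.7]
ee_rot: [[-0.087, 0.0, -0.996], [0.996, 0.0, -0.087], [0.0, -1.0, -0.0]]
wrist_force: [-0.4, 0.1, -0.2]
finger_gap: 47.3
[641.60669488  49.08035732  24.62761082] 47.12052125896399
24 [array([566., 281.]), array([547., 349.])]
28 [array([565., 271.]), array([546., 339.])]
38 [array([564., 246.]), array([544., 314.])]
50 [array([562., 214.]), array([542., 283.])]
60 [array([560., 187.]), array([540., 256.])]
```

View pics/a6.png

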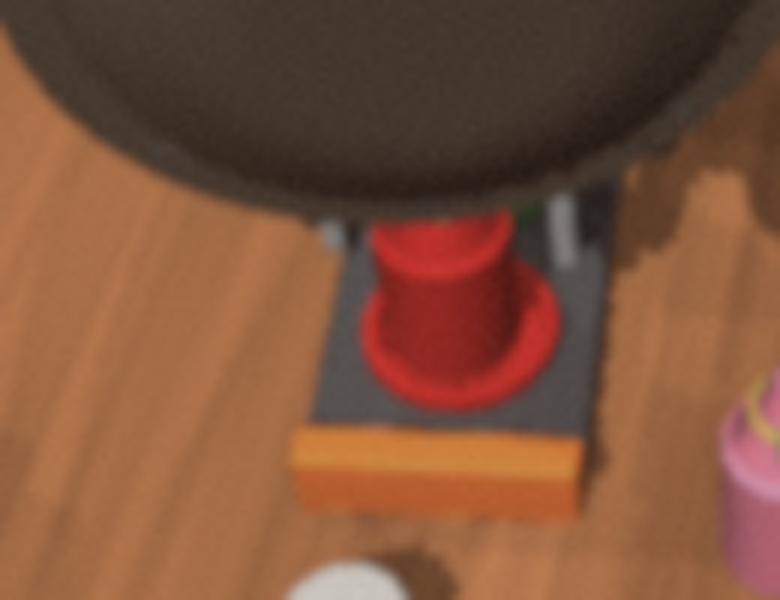

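```bash
python3 -c "
from h import *
c=read_camera('top')
p=[641.6,49.1]
g=23.5
for z in (28,38,56,70):
  print(z,[((proj(c,[p[0]-g,p[1]+w,z])-A([190,140]))*7).round() for w in(-11,11)])
cv2.imwrite('pics/a7.png',cv2.resize(c['image'][140:220,190:290],None,fx=7,fy=7,interpolation=cv2.INTER_CUBIC))
"
```

```text
28 [array([295., 266.]), array([191., 265.])]
38 [array([291., 258.]), array([185., 256.])]
56 [array([284., 242.]), array([175., 241.])]
70 [array([278., 230.]), array([167., 229.])]
```

View pics/a7.png

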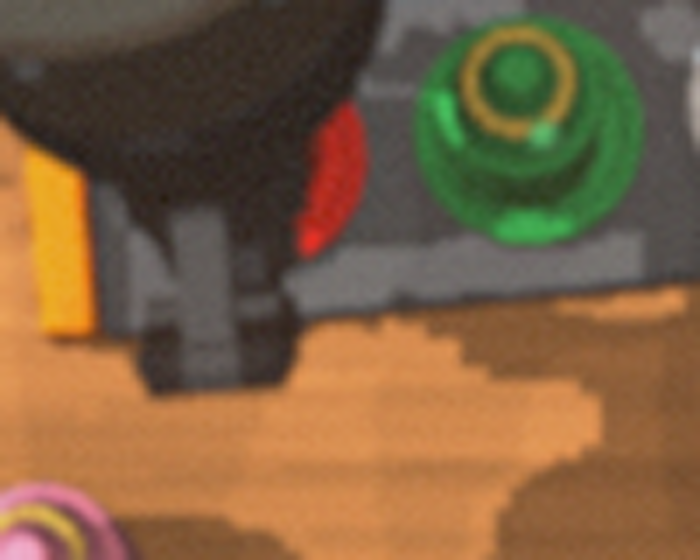

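```bash
python3 -m creep '[[0.3,0,0,0,0],[0.3,0,0,0,0],[0.3,0,0,0,0]]' 20
python3 -c "
from h import *
c=read_camera('side')
from station import observe
s=observe();p=s['tcp_pos'];print(p,s['finger_gap'])
cv2.imwrite('pics/a8.png',cv2.resize(c['image'][200:300,150:280],None,fx=6,fy=6,interpolation=cv2.INTER_CUBIC))
"
```

```text
time_s: 3.75
tcp_pos: [642.1, 49.2, 24.8]
ee_rot: [[-0.087, 0.001, -0.996], [0.996, 0.0, -0.087], [0.0, -1.0, -0.001]]
wrist_force: [1.0, 0.7, 1.6]
finger_gap: 32.8
[642.06003283  49.16944201  24.80124281] 32.709481735599155
```

View pics/a8.png

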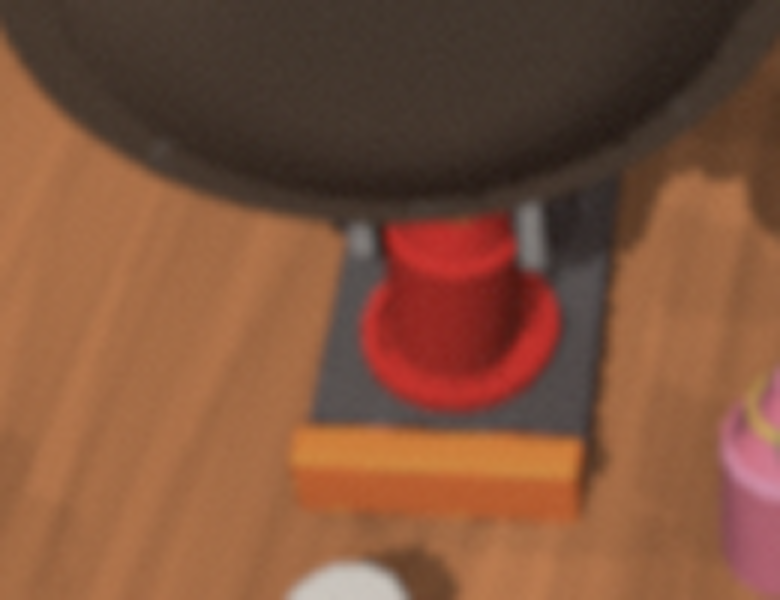

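```bash
python3 -m creep '[[0.5,0,0,0,0],[0.5,0,2,0,0],[0.5,0,5,0,0],[0.5,0,5,0,0]]' 20
python3 -m creep '[[0.25,0,0,0,0],[0.25,0,0,0,0],[0.25,0,0,0,0],[0.25,0,0,0,0]]' 40
python3 -c "
from h import *
c=read_camera('side')
cv2.imwrite('pics/a9.png',cv2.resize(c['image'][200:300,150:280],None,fx=6,fy=6,interpolation=cv2.INTER_CUBIC))
"
```

```text
time_s: 4.2
tcp_pos: [640.8, 48.9, 18.5]
ee_rot: [[-0.087, -0.002, -0.996], [0.996, -0.0, -0.087], [-0.0, -1.0, 0.002]]
wrist_force: [-0.5, 0.4, -0.4]
finger_gap: 42.8
time_s: 4.6
tcp_pos: [641.7, 49.1, 19.5]
ee_rot: [[-0.087, 0.001, -0.996], [0.996, 0.0, -0.087], [0.0, -1.0, -0.001]]
wrist_force: [-0.1, -0.2, -0.2]
finger_gap: 31.9
```

View pics/a9.png

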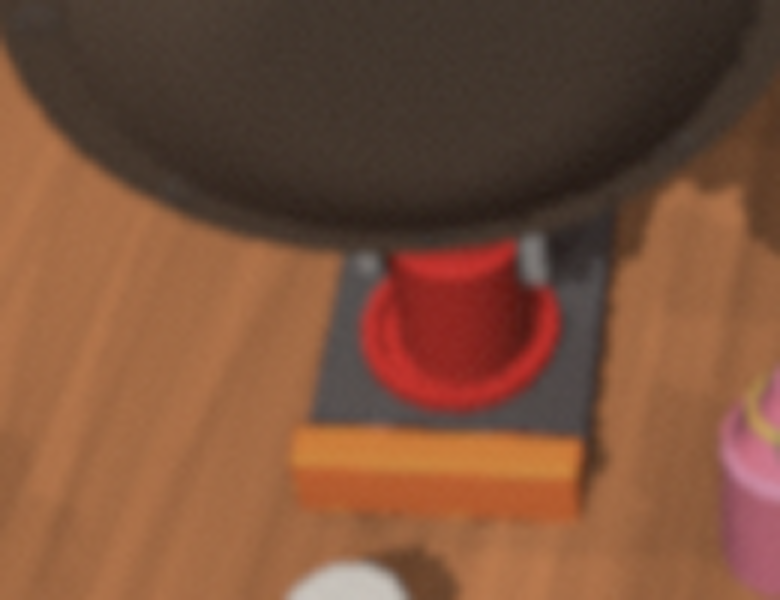

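```bash
python3 -m creep '[[0.2,0,0,0,0],[0.2,0,-3,0,0],[0.2,0,-8,0,0],[0.2,0,-12,0,0],[0.2,0,-12,0,0]]' 50
python3 -c "
from h import *
c=read_camera('side')
cv2.imwrite('pics/b1.png',cv2.resize(c['image'][180:300,150:280],None,fx=5,fy=5,interpolation=cv2.INTER_CUBIC))
"
```

```text
time_s: 5.15
tcp_pos: [642.0, 49.2, 32.3]
ee_rot: [[-0.087, 0.001, -0.996], [0.996, 0.0, -0.087], [0.0, -1.0, -0.001]]
wrist_force: [-0.3, 0.2, -0.9]
finger_gap: 31.4
```

View pics/b1.png

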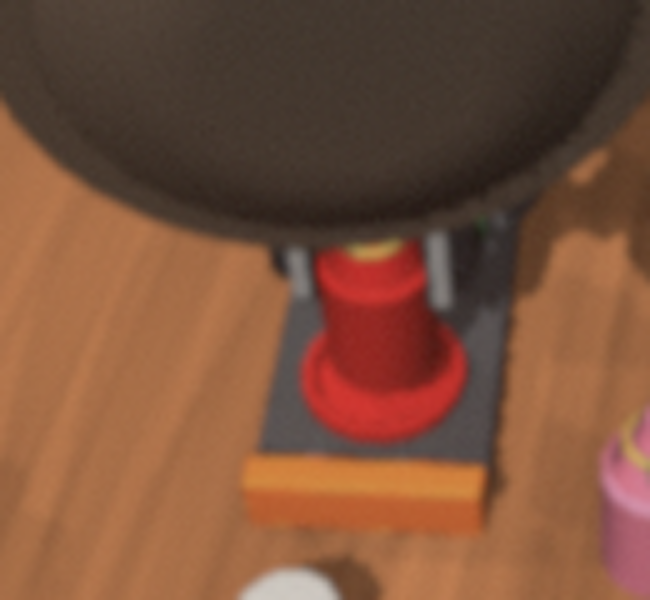

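The cone is held: it rose with the tool, and the wrist feels about 1 N. I'll lift higher and check again.

```bash
python3 -m creep '[[0.2,0,-15,0,0],[0.2,0,-40,0,0],[0.2,0,-65,0,0],[0.2,0,-82,0,0],[0.2,0,-82,0,0]]'
python3 -c "
from h import *
c=read_camera('side')
cv2.imwrite('pics/b2.png',cv2.resize(c['image'][120:270,130:330],None,fx=4,fy=4,interpolation=cv2.INTER_CUBIC))
go(*slot('tray',-90),116)
from station import observe
p=observe()['tcp_pos']; print([( (proj(c,[*p[:2],z])-A([130,120]))*4).round() for z in (p[2]-4,p[2],p[2]+38)])
"
```

```text
time_s: 5.7
tcp_pos: [643.3, 49.5, 116.4]
ee_rot: [[-0.087, 0.006, -0.996], [0.996, 0.001, -0.087], [0.001, -1.0, -0.006]]
wrist_force: [0.0, 0.4, -1.1]
finger_gap: 31.2
shift [-101.3   -2.2  182.1] turn -0.0 dist 208.4 gap 32.1 t 5.75 F [ 0.2 -0.4 -2. ] p [641.9  49.3 114.3]
[array([370., 362.]), array([369., 354.]), array([360., 271.])]
```

View pics/b2.png

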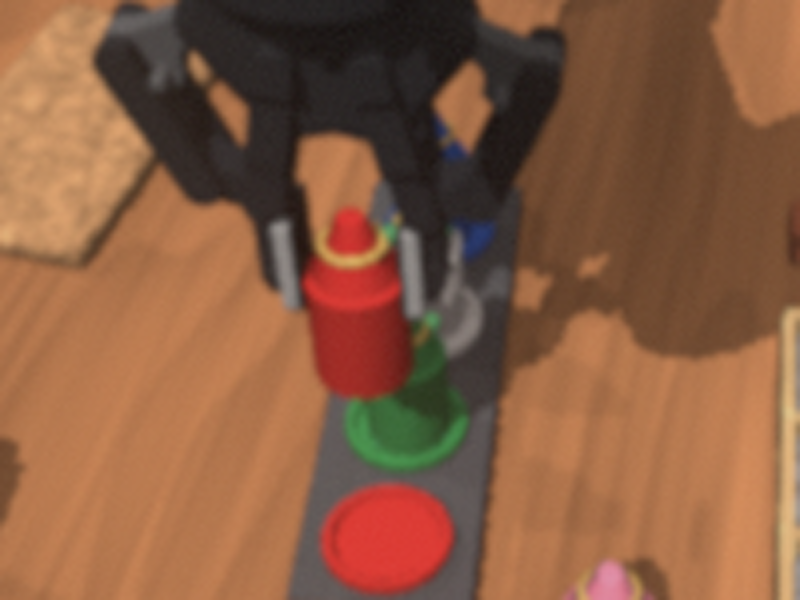

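```bash
python3 -c "
from h import *
c=read_camera('top')
cv2.imwrite('pics/b3.png',cv2.resize(c['image'][100:220,170:320],None,fx=5,fy=5,interpolation=cv2.INTER_CUBIC))
p=[641.9,49.3]
for z in (114,133,150,163): print(z,[((proj(c,[p[0]+a,p[1]+w,z])-A([170,100]))*5).round() for a,w in((-17,-11),(-17,0),(-17,11),(0,0))])
"
```

```text
114 [array([284., 308.]), array([242., 308.]), array([200., 307.]), array([243., 244.])]
133 [array([277., 293.]), array([234., 293.]), array([190., 292.]), array([235., 227.])]
150 [array([271., 279.]), array([226., 278.]), array([181., 278.]), array([228., 211.])]
163 [array([266., 267.]), array([220., 267.]), array([174., 266.]), array([222., 198.])]
```

View pics/b3.png

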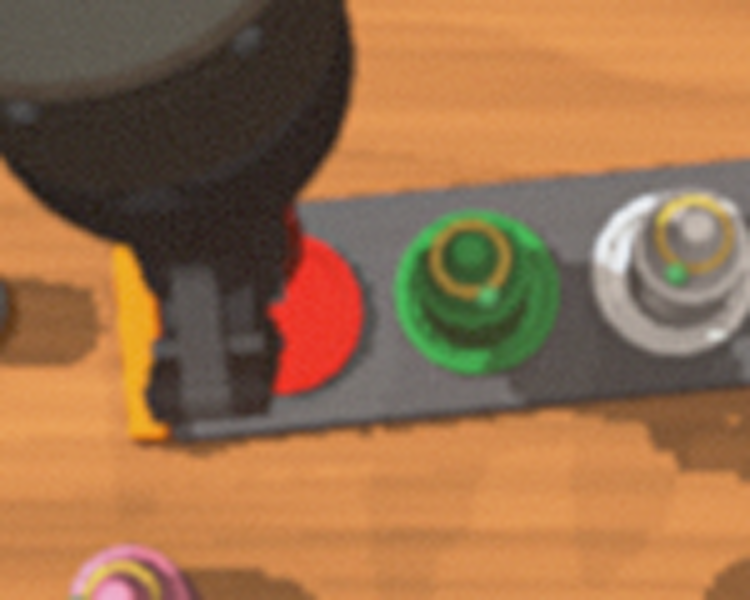

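```bash
python3 -m creep '[[0.2,-12,0,20,0],[0.2,-34,0,60,0],[0.2,-58,-1,104,0],[0.2,-80,-1,144,0],[0.2,-96,-2,172,0]]'
python3 -m creep '[[0.2,-5,0,10,0],[0.2,-5,0,10,0],[0.2,-5,0,10,0]]'
python3 -c "
from h import *
go(*slot('tray',-90),17)"
```

```text
time_s: 6.3
tcp_pos: [474.1, -62.9, 113.5]
ee_rot: [[-0.086, -0.005, -0.996], [0.996, -0.0, -0.086], [0.0, -1.0, 0.005]]
wrist_force: [0.4, -1.0, -1.1]
finger_gap: 31.7
time_s: 6.6
tcp_pos: [470.0, -67.1, 115.1]
ee_rot: [[-0.087, 0.0, -0.996], [0.996, -0.0, -0.087], [-0.0, -1.0, -0.0]]
wrist_force: [-0.8, 0.4, -0.5]
finger_gap: 31.3
shift [-0.3 98.1  0.7] turn 0.0 dist 98.1 gap 31.3 t 6.6 F [-0.8  0.4 -0.5] p [470.  -67.1 115.1]
```

```bash
python3 -m creep '[[0.2,0,25,0.5,0],[0.2,0,55,0.5,0],[0.2,0,75,0.5,0],[0.2,0,86,0.5,0],[0.2,0,86,0.5,0]]'
python3 -c "
from h import *
c=read_camera('side')
cv2.imwrite('pics/b4.png',cv2.resize(c['image'][130:330,250:450],None,fx=3,fy=3,interpolation=cv2.INTER_CUBIC))
c=read_camera('top')
cv2.imwrite('pics/b5.png',cv2.resize(c['image'][200:350,230:380],None,fx=4,fy=4,interpolation=cv2.INTER_CUBIC))
go(*slot('tray',-90),17)"
```

```text
time_s: 7.1
tcp_pos: [468.4, -67.0, 27.7]
ee_rot: [[-0.088, -0.003, -0.996], [0.996, -0.001, -0.088], [-0.0, -1.0, 0.004]]
wrist_force: [-0.3, -0.3, -0.9]
finger_gap: 32.1
shift [-0.3 12.7  0.4] turn 0.001 dist 12.7 gap 31.8 t 7.2 F [ 0.2  0.  -0.9] p [469.7 -67.   29.7]
```

View pics/b4.png

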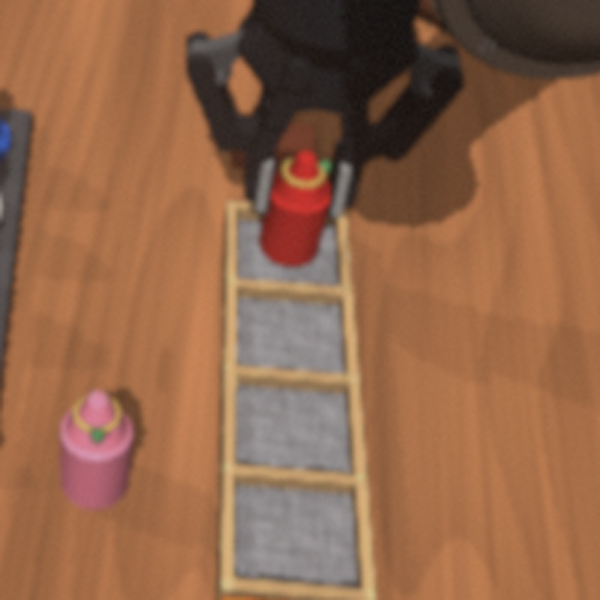

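View pics/b5.png

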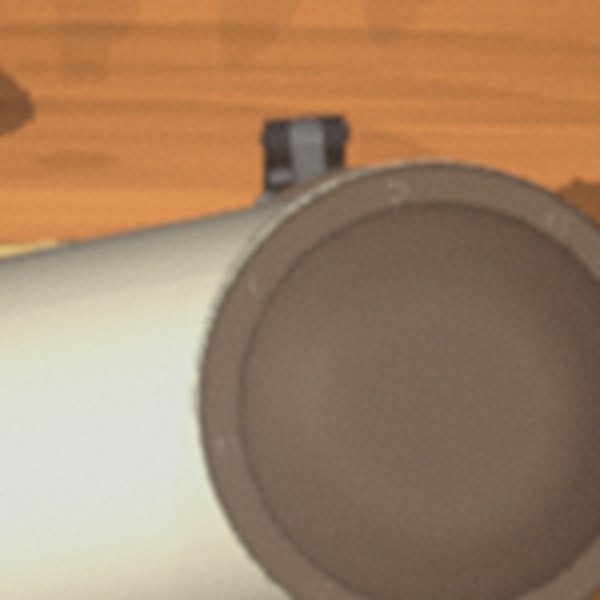

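```bash
python3 -m creep '[[0.2,0,4,0.4,0],[0.2,0,8,0.4,0],[0.2,0,10,0.4,0],[0.2,0,10,0.4,0],[0.2,0,10,0.4,0]]'
python3 -m creep '[[0.2,0,0,0,0]]'
```

```text
time_s: 7.7
tcp_pos: [468.2, -67.5, 19.6]
ee_rot: [[-0.087, 0.0, -0.996], [0.996, 0.0, -0.087], [-0.0, -1.0, -0.0]]
wrist_force: [1.3, 1.1, -1.5]
finger_gap: 31.9
time_s: 7.8
tcp_pos: [468.2, -67.5, 19.6]
ee_rot: [[-0.087, 0.0, -0.996], [0.996, 0.0, -0.087], [-0.0, -1.0, -0.0]]
wrist_force: [-0.0, -0.0, -1.2]
finger_gap: 31.8
```

```bash
python3 -m creep '[[0.2,0,1,0,0],[0.2,0,2,0,0],[0.2,0,2,0,0]]'
python3 -m creep '[[0.2,0,0,0,0]]'
python3 -c "
from h import *
c=read_camera('side')
cv2.imwrite('pics/b6.png',cv2.resize(c['image'][160:260,290:390],None,fx=6,fy=6,interpolation=cv2.INTER_CUBIC))"
```

```text
time_s: 8.1
tcp_pos: [468.0, -67.5, 17.3]
ee_rot: [[-0.087, -0.0, -0.996], [0.996, -0.0, -0.087], [-0.0, -1.0, 0.0]]
wrist_force: [0.2, 0.1, -1.0]
finger_gap: 31.7
time_s: 8.2
tcp_pos: [468.1, -67.5, 17.4]
ee_rot: [[-0.087, -0.0, -0.996], [0.996, -0.0, -0.087], [-0.0, -1.0, 0.0]]
wrist_force: [0.4, -0.4, -1.0]
finger_gap: 31.5
```

View pics/b6.png

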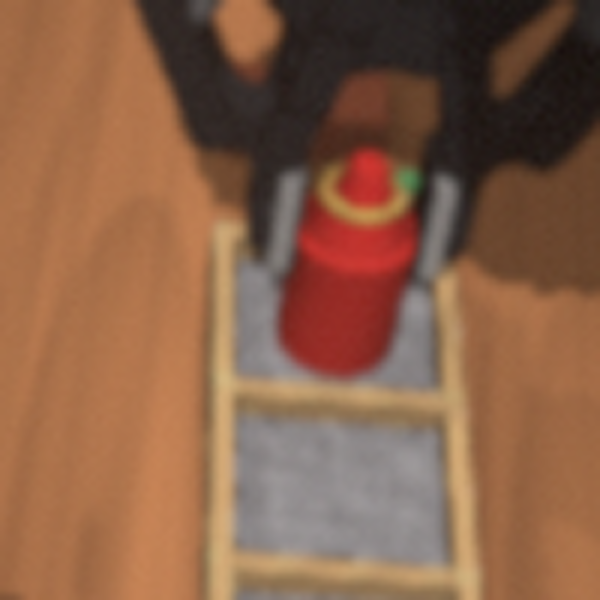

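```bash
python3 -m creep '[[0.2,0,1,0,0],[0.2,0,1,0,0],[0.2,0,1,0,0]]'
python3 -m creep '[[0.2,0,1,0,0],[0.2,0,1,0,0],[0.2,0,1,0,0]]'
```

```text
time_s: 8.55
tcp_pos: [468.3, -67.4, 16.5]
ee_rot: [[-0.087, 0.0, -0.996], [0.996, 0.0, -0.087], [-0.0, -1.0, -0.0]]
wrist_force: [0.5, -0.5, 0.3]
finger_gap: 31.7
time_s: 8.85
tcp_pos: [468.4, -67.5, 16.4]
ee_rot: [[-0.087, 0.001, -0.996], [0.996, -0.0, -0.087], [-0.0, -1.0, -0.001]]
wrist_force: [-0.8, 1.0, 8.3]
finger_gap: 31.6
```

```bash
python3 -m creep '[[0.42,0,-0.5,0,0],[0.5,0,-1,0,0],[0.6,0,-1,0,0],[0.6,0,-1,0,0],[0.6,0,-1,0,0]]'
python3 -m creep '[[0.6,0,-20,0,0],[0.6,0,-60,0,0],[0.6,0,-100,0,0],[0.6,0,-110,0,0],[0.6,0,-110,0,0]]'
python3 -c "
from h import *
c=read_camera('side'); im=c['image'].copy()
circ(c,im,slot('tray',-90),12,17);circ(c,im,slot('tray',-90),54,17)
cv2.imwrite('pics/b7.png',cv2.resize(im[140:260,290:390],None,fx=5,fy=5,interpolation=cv2.INTER_CUBIC))
go(*slot('rack',30),116)
go(*slot('rack',30),70)"
```

```text
time_s: 9.35
tcp_pos: [468.0, -67.5, 16.3]
ee_rot: [[-0.087, -0.0, -0.996], [0.996, -0.0, -0.087], [-0.0, -1.0, 0.0]]
wrist_force: [-0.9, -0.2, 0.4]
finger_gap: 51.0
time_s: 9.85
tcp_pos: [469.3, -67.2, 128.1]
ee_rot: [[-0.087, 0.005, -0.996], [0.996, 0.001, -0.087], [0.001, -1.0, -0.005]]
wrist_force: [0.1, -0.0, 0.1]
finger_gap: 51.2
shift [  41.6   10.6 -185.8] turn -0.001 dist 190.7 gap 51.6 t 9.9 F [-0.6  0.2 -0.4] p [467.9 -67.3 126.4]
shift [  41.6   56.6 -185.7] turn -0.001 dist 198.6 gap 51.6 t 9.9 F [-0.6  0.2 -0.4] p [467.9 -67.3 126.4]
```

View pics/b7.png

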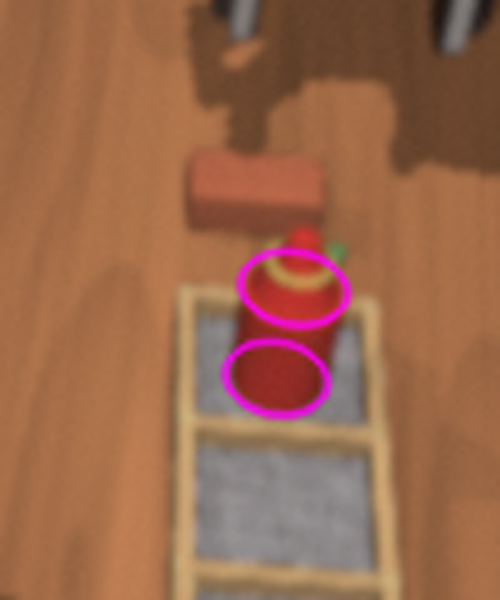

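```bash
python3 -m creep '[[0.7,8,2,-36,0],[0.7,18,4,-80,0],[0.7,28,7,-125,0],[0.7,36,10,-162,0],[0.7,41.6,10.6,-185.8,0]]'
python3 -m creep '[[0.7,0,0,0,0],[0.7,0,0,0,0],[0.7,0,0,0,0]]'
python3 -c "
from h import *
go(*slot('rack',30),18)"
```

```text
time_s: 10.4
tcp_pos: [650.3, -9.2, 111.7]
ee_rot: [[-0.087, -0.005, -0.996], [0.996, -0.001, -0.087], [-0.0, -1.0, 0.005]]
wrist_force: [0.4, -1.1, -0.1]
finger_gap: 59.8
time_s: 10.7
tcp_pos: [648.0, -10.2, 114.3]
ee_rot: [[-0.086, -0.003, -0.996], [0.996, -0.0, -0.086], [-0.0, -1.0, 0.003]]
wrist_force: [-0.1, 0.1, 0.1]
finger_gap: 59.9
shift [ 0.3 96.3 -1.8] turn -0.001 dist 96.3 gap 59.9 t 10.7 F [-0.1  0.1  0.1] p [648.  -10.2 114.3]
```

```bash
python3 -m creep '[[0.7,0.3,20,-1,0],[0.7,0.3,45,-1.3,0],[0.7,0.3,60,-1.3,0],[0.7,0.3,60,-1.3,0],[0.7,0.3,60,-1.3,0]]'
python3 -c "
from h import *
go(*slot('rack',30),18)
c=read_camera('side')
cv2.imwrite('pics/c1.png',cv2.resize(c['image'][130:280,150:300],None,fx=4,fy=4,interpolation=cv2.INTER_CUBIC))"
```

```text
time_s: 11.2
tcp_pos: [650.5, -9.8, 56.4]
ee_rot: [[-0.087, 0.0, -0.996], [0.996, -0.0, -0.087], [-0.0, -1.0, -0.0]]
wrist_force: [0.9, -0.0, 0.8]
finger_gap: 60.1
shift [ 0.1 38.4  1.1] turn -0.0 dist 38.4 gap 60.1 t 11.2 F [ 0.9 -0.   0.8] p [650.5  -9.8  56.4]
```

View pics/c1.png

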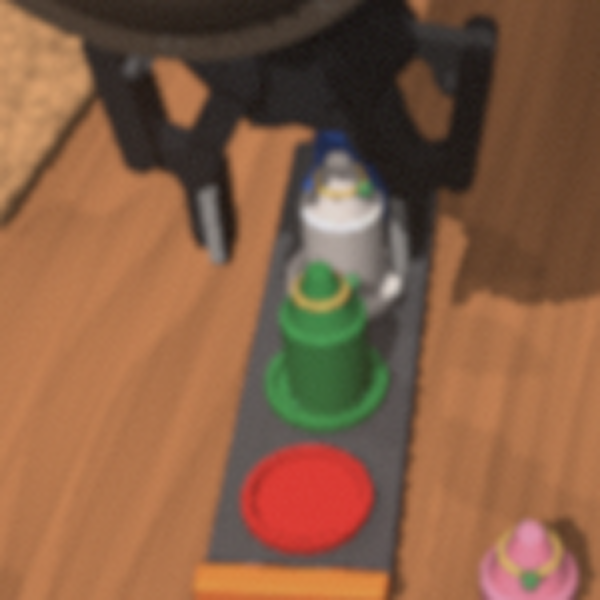

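```bash
python3 -m creep '[[0.7,0,15,0.8,0],[0.7,0,30,0.8,0],[0.7,0,38,0.8,0],[0.7,0,38,0.8,0],[0.7,0,38,0.8,0]]'
python3 -m creep '[[0.25,0,0,0,0],[0.25,0,0,0,0],[0.25,0,0,0,0],[0.2,0,0,0,0],[0.2,0,0,0,0]]' 50
```

```text
time_s: 11.75
tcp_pos: [650.4, -9.6, 18.0]
ee_rot: [[-0.087, 0.0, -0.996], [0.996, -0.0, -0.087], [-0.0, -1.0, -0.0]]
wrist_force: [0.3, 0.7, 0.8]
finger_gap: 59.9
time_s: 12.25
tcp_pos: [650.5, -9.5, 18.8]
ee_rot: [[-0.087, 0.001, -0.996], [0.996, -0.0, -0.087], [-0.0, -1.0, -0.001]]
wrist_force: [-2.2, 0.4, 5.9]
finger_gap: 31.6
```

```bash
python3 -m creep '[[0.2,0,-3,0,0],[0.2,0,-10,0,0],[0.2,0,-35,0,0],[0.2,0,-65,0,0],[0.2,0,-95,0,0]]'
python3 -m creep '[[0.2,0,0,0,0],[0.2,0,0,0,0]]'
python3 -c "
from h import *
go(*slot('tray',-30),116)
c=read_camera('side')
cv2.imwrite('pics/c2.png',cv2.resize(c['image'][110:260,150:300],None,fx=4,fy=4,interpolation=cv2.INTER_CUBIC))"
```

```text
time_s: 12.75
tcp_pos: [649.7, -9.5, 113.3]
ee_rot: [[-0.087, -0.001, -0.996], [0.996, -0.0, -0.087], [-0.0, -1.0, 0.001]]
wrist_force: [-0.2, 0.4, -0.3]
finger_gap: 31.5
time_s: 12.95
tcp_pos: [650.1, -9.3, 113.4]
ee_rot: [[-0.087, 0.001, -0.996], [0.996, 0.001, -0.087], [0.001, -1.0, -0.001]]
wrist_force: [0.6, 0.5, -1.8]
finger_gap: 31.4
shift [ 17.8  -2.8 184. ] turn -0.001 dist 184.8 gap 31.4 t 12.95 F [ 0.6  0.5 -1.8] p [650.1  -9.3 113.4]
```

View pics/c2.png

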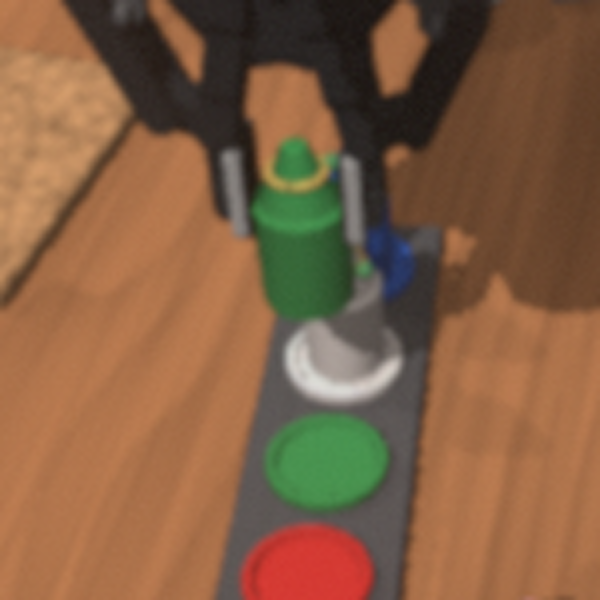

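```bash
python3 -m creep '[[0.2,2,0,20,0],[0.2,6,-1,60,0],[0.2,10,-2,104,0],[0.2,14,-2,146,0],[0.2,17,-3,176,0]]'
python3 -m creep '[[0.2,0.8,0,8,0],[0.2,0.8,0,8,0],[0.2,0.8,0,8,0]]'
python3 -c "
from h import *
go(*slot('tray',-30),20)"
```

```text
time_s: 13.5
tcp_pos: [469.0, -8.5, 114.0]
ee_rot: [[-0.086, -0.005, -0.996], [0.996, -0.001, -0.086], [-0.0, -1.0, 0.005]]
wrist_force: [0.0, -0.0, -0.8]
finger_gap: 31.7
time_s: 13.8
tcp_pos: [466.2, -7.6, 115.6]
ee_rot: [[-0.087, 0.0, -0.996], [0.996, -0.0, -0.087], [-0.0, -1.0, -0.0]]
wrist_force: [0.8, -0.5, -0.8]
finger_gap: 31.9
shift [ 0.2 95.6  0.9] turn 0.0 dist 95.6 gap 31.9 t 13.8 F [ 0.8 -0.5 -0.8] p [466.2  -7.6 115.6]
```

```bash
python3 -m creep '[[0.2,0,25,0.8,0],[0.2,0,60,0.8,0],[0.2,0,82,0.8,0],[0.2,0,92,0.8,0],[0.2,0,95,0.8,0]]'
python3 -m creep '[[0.2,0,1,0,0],[0.2,0,2,0,0],[0.2,0,2,0,0],[0.2,0,2,0,0]]'
python3 -c "
from h import *
go(*slot('tray',-30),15.4)"
```

```text
time_s: 14.3
tcp_pos: [464.8, -8.0, 19.5]
ee_rot: [[-0.087, -0.002, -0.996], [0.996, -0.001, -0.087], [-0.001, -1.0, 0.002]]
wrist_force: [0.2, -0.2, -0.6]
finger_gap: 31.6
time_s: 14.7
tcp_pos: [465.0, -7.7, 19.6]
ee_rot: [[-0.087, 0.002, -0.996], [0.996, 0.001, -0.087], [0.0, -1.0, -0.002]]
wrist_force: [-0.8, 0.2, -1.5]
finger_gap: 31.7
shift [ 0.1  4.2 -0.3] turn -0.0 dist 4.2 gap 31.7 t 14.7 F [-0.8  0.2 -1.5] p [465.   -7.7  19.6]
```

```bash
python3 -m creep '[[0.2,0,1,0,0],[0.2,0,2,0,0],[0.2,0,3,0,0],[0.2,0,3,0,0],[0.2,0,3,0,0]]'
python3 -m creep '[[0.2,0,1,0,0],[0.2,0,1,0,0],[0.2,0,1,0,0]]'
```

```text
time_s: 15.2
tcp_pos: [464.4, -7.8, 15.8]
ee_rot: [[-0.087, 0.0, -0.996], [0.996, -0.0, -0.087], [-0.0, -1.0, -0.0]]
wrist_force: [-0.5, 0.4, 0.3]
finger_gap: 31.8
time_s: 15.5
tcp_pos: [464.5, -7.9, 15.7]
ee_rot: [[-0.087, 0.0, -0.996], [0.996, -0.0, -0.087], [-0.0, -1.0, -0.0]]
wrist_force: [-4.0, 0.3, 7.7]
finger_gap: 31.8
```

Contact at 15.7 mm with 7.7 N, so I'll release.

```bash
python3 -m creep '[[0.42,0,-0.5,0,0],[0.5,0,-1,0,0],[0.6,0,-1,0,0],[0.6,0,-1,0,0],[0.6,0,-1,0,0]]'
python3 -m creep '[[0.6,0,-20,0,0],[0.6,0,-60,0,0],[0.6,0,-90,0,0],[0.6,0,-100,0,0],[0.6,0,-100,0,0]]'
python3 -c "
from h import *
c=read_camera('side'); im=c['image'].copy()
for y in (-30,-90):
  circ(c,im,slot('tray',y),12,17);circ(c,im,slot('tray',y),54,17)
cv2.imwrite('pics/c3.png',cv2.resize(im[140:280,290:390],None,fx=4,fy=4,interpolation=cv2.INTER_CUBIC))
go(*slot('rack',-30),116)"
```

```text
time_s: 16.0
tcp_pos: [464.4, -7.9, 15.7]
ee_rot: [[-0.087, -0.0, -0.996], [0.996, -0.0, -0.087], [-0.0, -1.0, 0.0]]
wrist_force: [-1.0, 0.1, 0.7]
finger_gap: 51.3
time_s: 16.5
tcp_pos: [465.3, -7.5, 117.1]
ee_rot: [[-0.087, 0.003, -0.996], [0.996, 0.001, -0.087], [0.001, -1.0, -0.004]]
wrist_force: [0.3, 1.1, -0.8]
finger_gap: 51.1
shift [ -78.    -0.4 -186. ] turn -0.001 dist 201.7 gap 51.0 t 16.55 F [-0.6  0.9 -0.9] p [464.1  -7.8 115.6]
```

View pics/c3.png

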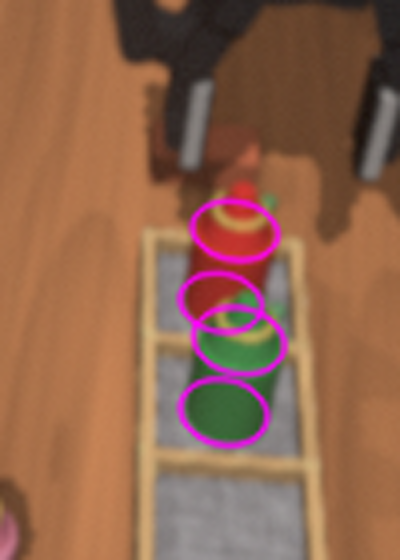

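Red and green both stand on target. White is next.

```bash
python3 -m creep '[[0.7,-15,0,-36,0],[0.7,-34,0,-80,0],[0.7,-52,0,-125,0],[0.7,-68,0,-162,0],[0.7,-78,0,-186,0]]'
python3 -m creep '[[0.7,0,0,0,0],[0.7,0,0,0,0],[0.7,0,0,0,0]]'
python3 -c "
from h import *
go(*slot('rack',-30),18)"
```

```text
time_s: 17.05
tcp_pos: [657.6, -70.5, 112.1]
ee_rot: [[-0.086, -0.005, -0.996], [0.996, -0.0, -0.086], [-0.0, -1.0, 0.005]]
wrist_force: [0.2, 0.2, 0.1]
finger_gap: 59.4
time_s: 17.35
tcp_pos: [654.9, -69.1, 114.3]
ee_rot: [[-0.087, -0.003, -0.996], [0.996, -0.0, -0.087], [0.0, -1.0, 0.003]]
wrist_force: [0.3, -0.3, 0.5]
finger_gap: 59.7
shift [-0.4 96.3 -1.6] turn -0.0 dist 96.3 gap 59.7 t 17.35 F [ 0.3 -0.3  0.5] p [654.9 -69.1 114.3]
```

```bash
python3 -m creep '[[0.7,-0.3,20,-1,0],[0.7,-0.3,45,-1,0],[0.7,-0.3,60,-1,0],[0.7,-0.3,60,-1,0],[0.7,-0.3,60,-1,0]]'
python3 -c "
from h import *
go(*slot('rack',-30),18)
c=read_camera('side')
cv2.imwrite('pics/d1.png',cv2.resize(c['image'][110:260,150:300],None,fx=4,fy=4,interpolation=cv2.INTER_CUBIC))"
```

```text
time_s: 17.85
tcp_pos: [657.2, -69.3, 56.4]
ee_rot: [[-0.088, 0.0, -0.996], [0.996, -0.0, -0.088], [-0.0, -1.0, -0.0]]
wrist_force: [0.2, 0.2, 0.4]
finger_gap: 59.5
shift [-0.  38.4  1. ] turn 0.001 dist 38.4 gap 59.5 t 17.85 F [0.2 0.2 0.4] p [657.2 -69.3  56.4]
```

View pics/d1.png

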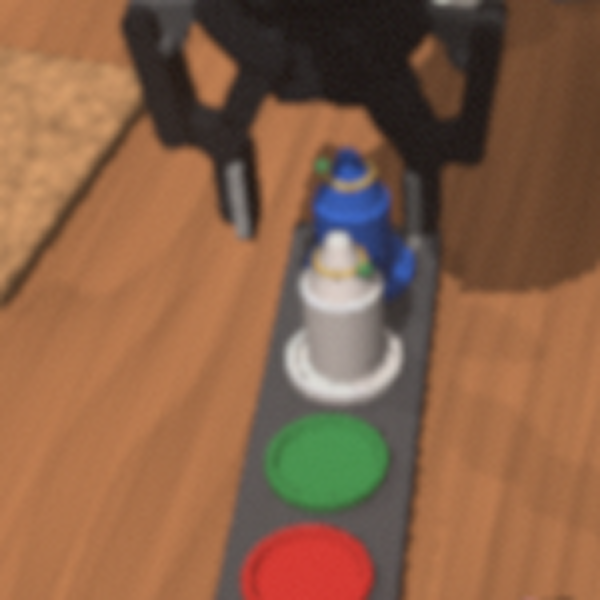

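```bash
python3 -m creep '[[0.7,0,15,0.8,0],[0.7,0,30,0.8,0],[0.7,0,38,0.8,0],[0.7,0,38,0.8,0],[0.7,0,38,0.8,0]]'
python3 -m creep '[[0.25,0,0,0,0],[0.25,0,0,0,0],[0.25,0,0,0,0],[0.2,0,0,0,0],[0.2,0,0,0,0]]' 50
python3 -m creep '[[0.2,0,-3,0,0],[0.2,0,-10,0,0],[0.2,0,-35,0,0],[0.2,0,-65,0,0],[0.2,0,-95,0,0]]'
python3 -m creep '[[0.2,0,0,0,0],[0.2,0,0,0,0]]'
python3 -c "
from h import *
go(*slot('tray',30),116)
c=read_camera('side')
cv2.imwrite('pics/d2.png',cv2.resize(c['image'][110:260,150:300],None,fx=4,fy=4,interpolation=cv2.INTER_CUBIC))"
```

```text
time_s: 18.4
tcp_pos: [657.0, -69.7, 18.0]
ee_rot: [[-0.087, 0.0, -0.996], [0.996, -0.0, -0.087], [-0.0, -1.0, -0.0]]
wrist_force: [-0.6, -0.6, 0.0]
finger_gap: 59.4
time_s: 18.9
tcp_pos: [657.1, -69.7, 18.8]
ee_rot: [[-0.087, 0.001, -0.996], [0.996, -0.0, -0.087], [-0.0, -1.0, -0.001]]
wrist_force: [-1.4, 0.2, 6.2]
finger_gap: 31.3
time_s: 19.4
tcp_pos: [656.2, -69.7, 113.2]
ee_rot: [[-0.087, -0.002, -0.996], [0.996, -0.0, -0.087], [0.0, -1.0, 0.002]]
wrist_force: [1.0, 0.4, -1.9]
finger_gap: 31.7
time_s: 19.6
tcp_pos: [656.7, -69.5, 113.2]
ee_rot: [[-0.086, 0.001, -0.996], [0.996, 0.001, -0.086], [0.001, -1.0, -0.001]]
wrist_force: [-0.4, 0.5, -1.3]
finger_gap: 31.4
shift [138.2  -2.9 184.1] turn -0.001 dist 230.3 gap 31.4 t 19.6 F [-0.4  0.5 -1.3] p [656.7 -69.5 113.2]
```

View pics/d2.png

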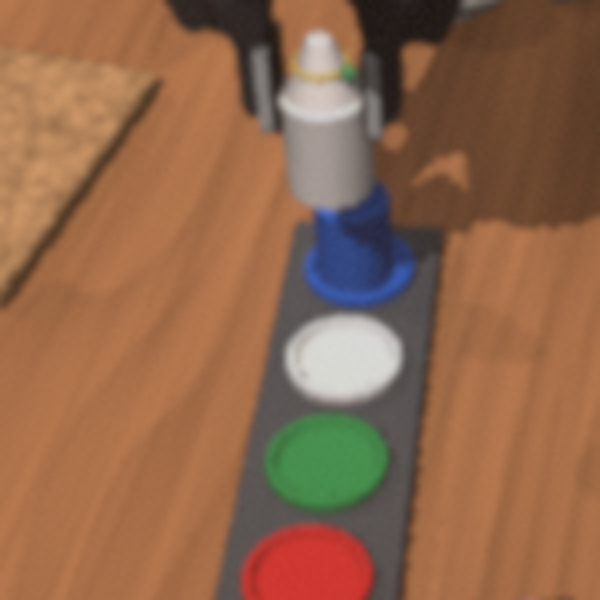

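```bash
python3 -m creep '[[0.2,12,0,16,0],[0.2,38,-1,50,0],[0.2,66,-2,88,0],[0.2,94,-2,126,0],[0.2,118,-3,158,0]]'
python3 -m creep '[[0.2,14,0,18,0],[0.2,20,0,26,0],[0.2,20,0,26,0],[0.2,20,0,26,0]]'
python3 -c "
from h import *
go(*slot('tray',30),20)"
```

```text
time_s: 20.15
tcp_pos: [485.6, 34.3, 114.0]
ee_rot: [[-0.086, -0.004, -0.996], [0.996, -0.001, -0.086], [-0.001, -1.0, 0.004]]
wrist_force: [-0.5, 1.5, -0.9]
finger_gap: 31.9
time_s: 20.55
tcp_pos: [462.0, 51.7, 115.5]
ee_rot: [[-0.087, -0.0, -0.996], [0.996, -0.0, -0.087], [-0.0, -1.0, 0.0]]
wrist_force: [0.3, -0.3, -1.2]
finger_gap: 31.6
shift [ 0.7 95.5  0.6] turn -0.0 dist 95.5 gap 31.6 t 20.55 F [ 0.3 -0.3 -1.2] p [462.   51.7 115.5]
```

```bash
python3 -m creep '[[0.2,0.5,25,0.5,0],[0.2,0.5,60,0.5,0],[0.2,0.5,82,0.5,0],[0.2,0.5,92,0.5,0],[0.2,0.5,95,0.5,0]]'
python3 -m creep '[[0.2,0,1,0,0],[0.2,0,3,0,0],[0.2,0,4,0,0],[0.2,0,4,0,0],[0.2,0,4,0,0]]'
```

```text
time_s: 21.05
tcp_pos: [461.1, 51.6, 19.6]
ee_rot: [[-0.086, -0.002, -0.996], [0.996, -0.001, -0.086], [-0.001, -1.0, 0.002]]
wrist_force: [0.3, -0.9, -0.5]
finger_gap: 31.6
time_s: 21.55
tcp_pos: [461.2, 52.4, 17.3]
ee_rot: [[-0.087, 0.001, -0.996], [0.996, 0.0, -0.087], [0.0, -1.0, -0.001]]
wrist_force: [-1.0, -0.2, -1.6]
finger_gap: 32.0
```

```bash
python3 -m creep '[[0.2,0,1,0,0],[0.2,0,1,0,0],[0.2,0,1,0,0]]'
python3 -m creep '[[0.2,0,1,0,0],[0.2,0,1,0,0],[0.2,0,1,0,0]]'
```

```text
time_s: 21.85
tcp_pos: [460.9, 52.3, 15.8]
ee_rot: [[-0.087, -0.0, -0.996], [0.996, -0.0, -0.087], [-0.0, -1.0, 0.0]]
wrist_force: [0.0, 0.2, -1.0]
finger_gap: 31.5
time_s: 22.15
tcp_pos: [460.9, 52.3, 15.7]
ee_rot: [[-0.087, 0.0, -0.996], [0.996, -0.0, -0.087], [-0.0, -1.0, -0.0]]
wrist_force: [-3.3, -0.3, 5.9]
finger_gap: 31.7
```

Contact again at 15.7 mm. I'll release and go for blue.

```bash
python3 -m creep '[[0.42,0,-0.5,0,0],[0.5,0,-1,0,0],[0.6,0,-1,0,0],[0.6,0,-1,0,0],[0.6,0,-1,0,0]]'
python3 -m creep '[[0.6,0,-20,0,0],[0.6,0,-60,0,0],[0.6,0,-90,0,0],[0.6,0,-100,0,0],[0.6,0,-100,0,0]]'
python3 -c "
from h import *
c=read_camera('side'); im=c['image'].copy()
for y in (30,-30,-90):
  circ(c,im,slot('tray',y),12,17);circ(c,im,slot('tray',y),54,17)
cv2.imwrite('pics/d3.png',cv2.resize(im[140:300,280:390],None,fx=3.5,fy=3.5,interpolation=cv2.INTER_CUBIC))
go(*slot('rack',-90),116)"
```

```text
time_s: 22.65
tcp_pos: [460.9, 52.3, 15.7]
ee_rot: [[-0.087, -0.0, -0.996], [0.996, -0.0, -0.087], [-0.0, -1.0, 0.0]]
wrist_force: [0.1, 1.2, 0.3]
finger_gap: 51.1
time_s: 23.15
tcp_pos: [461.6, 52.7, 117.1]
ee_rot: [[-0.087, 0.003, -0.996], [0.996, 0.002, -0.087], [0.001, -1.0, -0.003]]
wrist_force: [-0.2, -0.2, -0.5]
finger_gap: 51.2
shift [-198.1   -0.5 -186. ] turn -0.001 dist 271.8 gap 51.6 t 23.2 F [-0.3 -0.1 -0.6] p [460.5  52.3 115.6]
```

View pics/d3.png

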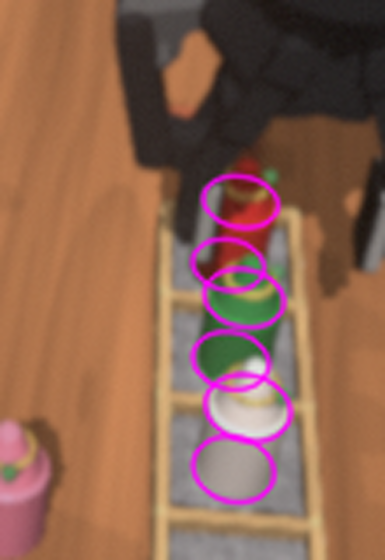

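```bash
python3 -m creep '[[0.7,-24,0,-23,0],[0.7,-56,0,-53,0],[0.7,-90,0,-85,0],[0.7,-125,0,-117,0],[0.7,-158,0,-148,0]]'
python3 -m creep '[[0.7,-28,0,-27,0],[0.7,-40,-0.5,-38,0],[0.7,-40,-0.5,-38,0],[0.7,-40,-0.5,-38,0],[0.7,-40,-0.5,-38,0]]'
python3 -c "
from h import *
go(*slot('rack',-90),18)"
```

```text
time_s: 23.7
tcp_pos: [622.0, -93.8, 112.8]
ee_rot: [[-0.086, -0.005, -0.996], [0.996, -0.0, -0.086], [0.0, -1.0, 0.005]]
wrist_force: [0.1, 0.4, 0.4]
finger_gap: 59.9
time_s: 24.2
tcp_pos: [662.1, -128.0, 115.2]
ee_rot: [[-0.088, -0.003, -0.996], [0.996, 0.0, -0.088], [0.0, -1.0, 0.003]]
wrist_force: [-0.2, -0.1, 0.3]
finger_gap: 59.7
shift [-1.1 97.2 -1. ] turn 0.0 dist 97.2 gap 59.7 t 24.2 F [-0.2 -0.1  0.3] p [ 662.1 -128.   115.2]
```

```bash
python3 -m creep '[[0.7,-1,20,-0.8,0],[0.7,-1,45,-0.8,0],[0.7,-1,60,-0.8,0],[0.7,-1,60,-0.8,0],[0.7,-1,60,-0.8,0]]'
python3 -c "
from h import *
go(*slot('rack',-90),18)
c=read_camera('side')
cv2.imwrite('pics/e1.png',cv2.resize(c['image'][100:250,150:300],None,fx=4,fy=4,interpolation=cv2.INTER_CUBIC))"
```

```text
time_s: 24.7
tcp_pos: [664.5, -129.4, 56.9]
ee_rot: [[-0.088, 0.0, -0.996], [0.996, -0.001, -0.088], [-0.001, -1.0, -0.0]]
wrist_force: [-0.3, 0.5, 0.4]
finger_gap: 59.6
shift [ 0.5 38.9  1.4] turn 0.001 dist 38.9 gap 59.6 t 24.7 F [-0.3  0.5  0.4] p [ 664.5 -129.4   56.9]
```

View pics/e1.png

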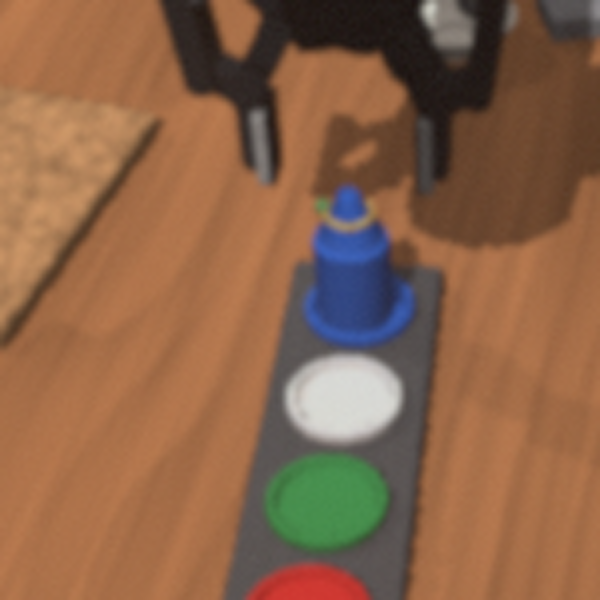

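```bash
python3 -m creep '[[0.7,0,15,0.8,0],[0.7,0,30,1,0],[0.7,0,38.5,1,0],[0.7,0,38.5,1,0],[0.7,0,38.5,1,0]]'
python3 -m creep '[[0.25,0,0,0,0],[0.25,0,0,0,0],[0.25,0,0,0,0],[0.2,0,0,0,0],[0.2,0,0,0,0]]' 50
python3 -m creep '[[0.2,0,-3,0,0],[0.2,0,-10,0,0],[0.2,0,-35,0,0],[0.2,0,-65,0,0],[0.2,0,-95,0,0]]'
python3 -m creep '[[0.2,0,0,0,0],[0.2,0,0,0,0]]'
python3 -c "
from h import *
go(*slot('tray',90),116)
c=read_camera('side')
cv2.imwrite('pics/e2.png',cv2.resize(c['image'][80:230,150:300],None,fx=4,fy=4,interpolation=cv2.INTER_CUBIC))
c=read_camera('top'); print(ray(c,(197,225),25))"
```

```text
time_s: 25.25
tcp_pos: [663.5, -129.9, 17.9]
ee_rot: [[-0.087, 0.0, -0.996], [0.996, -0.0, -0.087], [-0.0, -1.0, -0.0]]
wrist_force: [0.3, 0.1, 0.5]
finger_gap: 60.0
time_s: 25.75
tcp_pos: [664.2, -129.9, 18.9]
ee_rot: [[-0.087, 0.002, -0.996], [0.996, -0.0, -0.087], [-0.001, -1.0, -0.002]]
wrist_force: [0.2, 1.2, 3.9]
finger_gap: 31.9
time_s: 26.25
tcp_pos: [662.2, -129.8, 112.9]
ee_rot: [[-0.087, -0.003, -0.996], [0.996, 0.0, -0.087], [0.0, -1.0, 0.003]]
wrist_force: [0.2, -0.7, -1.7]
finger_gap: 31.7
time_s: 26.45
tcp_pos: [662.8, -129.6, 112.9]
ee_rot: [[-0.086, 0.0, -0.996], [0.996, 0.001, -0.086], [0.001, -1.0, -0.0]]
wrist_force: [0.3, 0.6, -1.8]
finger_gap: 32.0
shift [258.6  -2.9 183.9] turn -0.001 dist 317.4 gap 32.0 t 26.45 F [ 0.3  0.6 -1.8] p [ 662.8 -129.6  112.9]
[548.08512673  88.60139903]
```

View pics/e2.png

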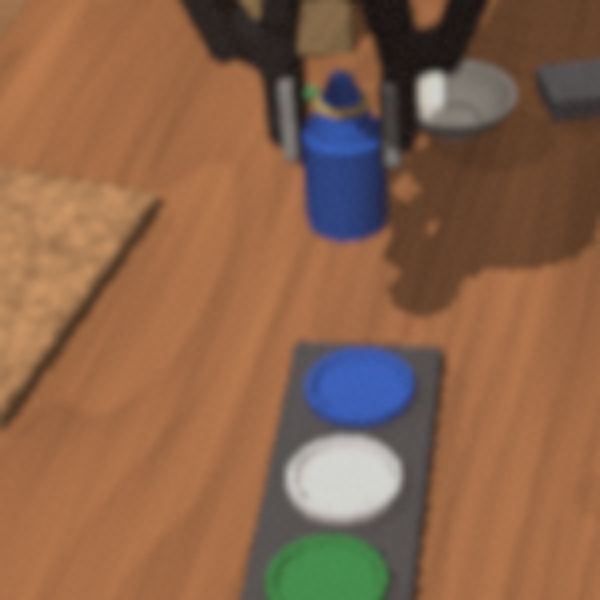

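```bash
python3 -m creep '[[0.2,16,0,12,0],[0.2,48,-1,34,0],[0.2,86,-2,61,0],[0.2,124,-2,88,0],[0.2,162,-3,115,0]]'
python3 -m creep '[[0.2,36,0,26,0],[0.2,66,0,47,0],[0.2,86,0,61,0],[0.2,96,0,69,0],[0.2,96,0,69,0]]'
python3 -m creep '[[0.2,0,0,0,0],[0.2,0,0,0,0]]'
python3 -c "
from h import *
go(*slot('tray',90),20)"
```

```text
time_s: 27.05
tcp_pos: [532.1, 22.2, 114.0]
ee_rot: [[-0.086, -0.004, -0.996], [0.996, -0.001, -0.086], [-0.001, -1.0, 0.004]]
wrist_force: [0.7, 0.9, -1.2]
finger_gap: 31.6
time_s: 27.55
tcp_pos: [456.2, 111.6, 115.1]
ee_rot: [[-0.089, -0.002, -0.996], [0.996, -0.001, -0.089], [-0.001, -1.0, 0.002]]
wrist_force: [0.2, -0.5, -1.1]
finger_gap: 31.9
time_s: 27.75
tcp_pos: [458.0, 110.6, 115.4]
ee_rot: [[-0.086, -0.001, -0.996], [0.996, -0.0, -0.086], [-0.0, -1.0, 0.001]]
wrist_force: [-0.6, -0.3, -2.3]
finger_gap: 31.8
shift [ 1.7 95.4  0.5] turn -0.001 dist 95.5 gap 31.8 t 27.75 F [-0.6 -0.3 -2.3] p [458.  110.6 115.4]
```

```bash
python3 -m creep '[[0.2,1.4,25,0.5,0],[0.2,1.4,60,0.5,0],[0.2,1.4,82,0.5,0],[0.2,1.4,92,0.5,0],[0.2,1.4,95,0.5,0]]'
python3 -m creep '[[0.2,0,1,0,0],[0.2,0,2.5,0,0],[0.2,0,3,0,0],[0.2,0,3,0,0],[0.2,0,3,0,0]]'
python3 -m creep '[[0.2,0,1,0,0],[0.2,0,1,0,0],[0.2,0,1,0,0]]'
```

```text
time_s: 28.25
tcp_pos: [456.9, 111.8, 19.8]
ee_rot: [[-0.086, -0.002, -0.996], [0.996, -0.001, -0.086], [-0.001, -1.0, 0.002]]
wrist_force: [-0.7, 0.1, -1.4]
finger_gap: 31.8
time_s: 28.75
tcp_pos: [457.2, 112.8, 18.3]
ee_rot: [[-0.087, 0.001, -0.996], [0.996, 0.001, -0.087], [0.0, -1.0, -0.001]]
wrist_force: [0.3, 0.0, -1.7]
finger_gap: 31.6
time_s: 29.05
tcp_pos: [456.9, 112.6, 16.8]
ee_rot: [[-0.087, -0.0, -0.996], [0.996, -0.0, -0.087], [-0.0, -1.0, 0.0]]
wrist_force: [-0.5, 0.4, -0.8]
finger_gap: 31.6
```

```bash
python3 -m creep '[[0.2,0,1,0,0],[0.2,0,1,0,0],[0.2,0,1,0,0]]'
```

```text
time_s: 29.35
tcp_pos: [457.0, 112.6, 15.9]
ee_rot: [[-0.087, 0.0, -0.996], [0.996, 0.0, -0.087], [0.0, -1.0, -0.0]]
wrist_force: [0.3, -0.4, 0.6]
finger_gap: 31.6
```

```bash
python3 -m creep '[[0.2,0,0.5,0,0],[0.2,0,0.5,0,0],[0.2,0,0.5,0,0]]'
python3 -m creep '[[0.42,0,-0.2,0,0],[0.5,0,-0.5,0,0],[0.6,0,-0.5,0,0],[0.6,0,-0.5,0,0],[0.6,0,-0.5,0,0]]'
python3 -m creep '[[0.6,0,-20,0,0],[0.6,0,-60,0,0],[0.6,0,-100,0,0],[0.6,0,-130,0,0],[0.6,0,-140,0,0]]'
python3 -m creep '[[0.6,0,0,-40,0],[0.6,40,0,-40,0],[0.6,90,0,-40,0],[0.6,140,0,-40,0],[0.6,180,0,-40,0]]'
```

```text
time_s: 29.65
tcp_pos: [457.1, 112.6, 15.8]
ee_rot: [[-0.087, 0.0, -0.996], [0.996, 0.0, -0.087], [0.0, -1.0, -0.0]]
wrist_force: [-1.5, -1.2, 6.0]
finger_gap: 32.2
time_s: 30.15
tcp_pos: [456.9, 112.6, 15.7]
ee_rot: [[-0.087, -0.0, -0.996], [0.996, -0.0, -0.087], [-0.0, -1.0, 0.0]]
wrist_force: [0.7, 0.7, -1.2]
finger_gap: 51.2
time_s: 30.65
tcp_pos: [458.7, 113.5, 159.3]
ee_rot: [[-0.087, 0.006, -0.996], [0.996, 0.003, -0.087], [0.003, -1.0, -0.006]]
wrist_force: [0.0, 0.3, -0.3]
finger_gap: 51.5
time_s: 31.15
tcp_pos: [480.4, 297.2, 154.6]
ee_rot: [[-0.087, -0.001, -0.996], [0.996, -0.001, -0.087], [-0.001, -1.0, 0.001]]
wrist_force: [1.5, -1.1, 0.5]
finger_gap: 51.1
```

```bash
python3 -m creep '[[0.6,40,0,0,0],[0.6,80,0,0,0],[0.6,80,0,0,0],[0.6,80,0,0,0]]' | head -2
python3 -c "
from h import *
ims=[]
for n in('top','side'):
  c=read_camera(n); im=c['image'].copy(); cv2.imwrite('pics/f_%s_raw.png'%n,im)
  for y in (90,30,-30,-90):
    circ(c,im,slot('tray',y),12,17);circ(c,im,slot('tray',y),54,17)
  cv2.imwrite('pics/f_%s.png'%n,cv2.resize(im[230:330,140:340] if n=='top' else im[160:370,270:400],None,fx=3.5 if n=='top' else 2.8,fy=3.5 if n=='top' else 2.8,interpolation=cv2.INTER_CUBIC))
"
```

```text
time_s: 31.55
tcp_pos: [473.3, 375.2, 154.1]
```

View pics/f_top.png

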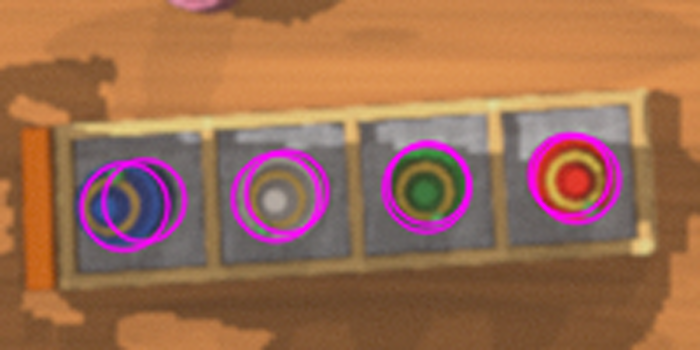

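View pics/f_side.png

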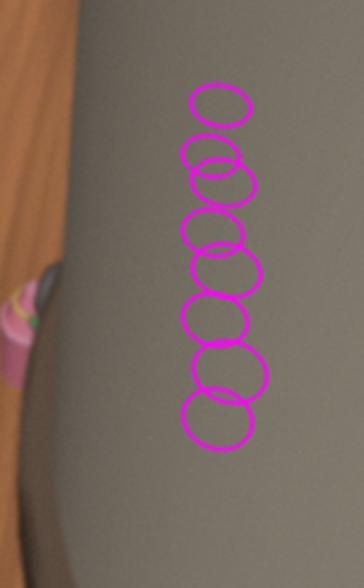

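View pics/f_top_raw.png

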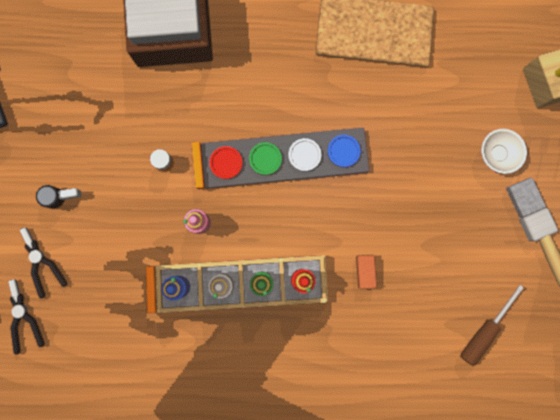

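The top view shows all four cones centred in their compartments, but the arm blocks the side view. I'll move clear for one last check.

```bash
python3 -m creep '[[0.6,0,-20,45,0],[0.6,40,-20,60,0],[0.6,80,-20,80,0],[0.6,120,-20,100,0],[0.6,150,-20,120,0]]' | head -2
python3 -m creep '[[0.6,0,0,40,0],[0.6,0,0,80,0],[0.6,0,0,80,0],[0.6,0,0,80,0]]' | head -2
python3 -c "
from h import *
c=read_camera('side'); im=c['image'].copy()
for y in (90,30,-30,-90):
    circ(c,im,slot('tray',y),12,17);circ(c,im,slot('tray',y),54,17)
cv2.imwrite('pics/g_side.png',cv2.resize(im[160:370,230:400],None,fx=2.8,fy=2.8,interpolation=cv2.INTER_CUBIC))
from station import observe
s=observe();print(s['tcp_pos'],s['wrist_force'])
"
```

```text
time_s: 32.15
tcp_pos: [341.2, 514.5, 176.0]
time_s: 32.55
tcp_pos: [261.9, 506.3, 176.3]
[262.52420708 506.47300674 176.19557664] [0.67181678 0.29111536 0.53482531]
```

View pics/g_side.png

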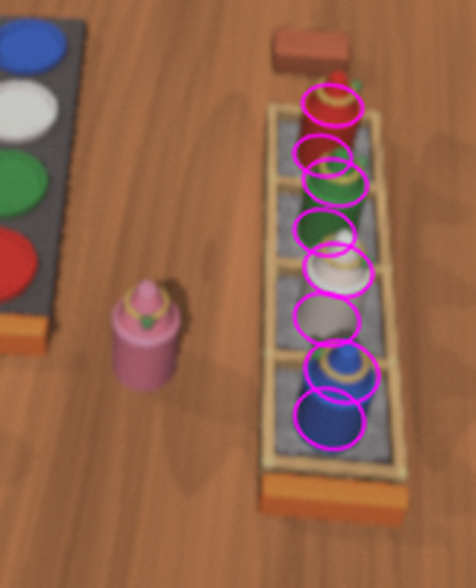

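The side view now shows all four upright on their predicted outlines: blue at the tray's orange end, then white, green and red. I'm handing in.

```bash
python3 -c "
from station import sign_off
print(sign_off())"
```

```text
the job is handed in; nothing more can be done
None
```

I moved the four cones into the tray in reverse order and handed the job in at about 32.6 s; the sign-off reports no verdict. On the rack, from the orange end, the saucers run red, green, white, blue. In the tray, from the orange end, the cones now stand blue, white, green, red.

**Set-down:** I lowered each cone until the wrist felt the floor (6 to 8 N), then released it and lifted straight off.

**Last checks:** The final top and side pictures show all four upright, matching the outlines expected at the compartment centres to within a few mm. The gripper was clear of them and the pink look-alike had not been touched.

**Disagreements:**
- **Fingertips:** in the side view they looked about 15 to 30 mm higher than the tool frame suggests. I therefore gripped red 5 mm lower and the others 6 to 7 mm lower than my first try, and all four held.
- **Cameras:** the two cameras placed the rack about 2 mm apart, so I used a value in between.
- **Gap reading:** while holding the 34 mm cones, the gripper read about 31 to 32 mm.

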